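# Reload the glass stacking bed

## Robot

A 6-joint arm with a two-finger parallel gripper is mounted at the origin on the work surface. World frame = base frame: x ahead of the robot, y to its left, z up, the work surface at z = 0. Lengths are in m, angles in rad, forces in N, time in s.
With the tool pointing down it reaches from about 0.325 to 0.85 m from the base axis. Payload 4.4 kg.
Tool frame: the origin (TCP) lies between the finger pads; the fingertips stand 11 mm ahead of it and the grasp point (between the pads) lies 8 mm behind it; z points along the fingers, y is the line along which they close (so a half turn about z gives the same grasp; the last joint's range is limited). The gripper opens to 94 mm and grips with 3 to 60 N. Pads are 16 mm wide; open, the fingers measure 119 mm over their backs; the gripper's body (75 mm by 177 mm) begins 78 mm behind the grasp point.
Start: joints at [0.992, 0.207, 1.542, -0, 1.393, -0.15], TCP at [0.239, 0.523, 0.216] pointing down, gripper open.
Joint ranges: [-2.73, 2.73], [-0.86, 2.22], [0.23, 2.46], [-1.11, 4.25], [0.08, 2.63], [-2.82, 2.82]. Speed limits (rad/s): [2.79, 2.79, 3.14, 3.14, 3.14, 3.14].

## Interface

Orientations are given as a rotation vector (axis times angle).
In Python, from bench import status, cams, env gives the robot as it stands. The module is installed in compiled form; this text tells all that it offers.
- The arm moves only by the tool drive_tool, never from a script. Its arguments are lists of equal length, an entry for each row: "linear": the shift along the world's x, y, z scaled (see below), a list of three; "turn": the turn, a rotation vector about the world's x, y, z scaled (see below), a list of three; "fingers": the closure, from -1 (fully open) to 1 (shut). In form: {"linear": [[dx, dy, dz], ...], "turn": [[rx, ry, rz], ...], "fingers": [fingers, ...]}. A call has 1 to 5 rows; each row shifts and turns the commanded pose from where the row before left it; what a row does not reach is not made up. The controller multiplies each number of a shift by 0.04 m and each number of a turn by 0.12 rad. A row lasts 1/12 s, in which the tool goes at most 41.7 mm and 7.16 degrees, less where a joint would pass 70% of its speed; a pose out of reach is approached as far as the arm can. A call with a number of a shift or a turn outside -1 to 1 is refused whole. A call with a gripper value outside its range is refused whole. The fingers move at their own pace and stop on an object; "newtons" is the grip in N (left out, the last holds). Time passes only in rows, so rows that do not move let the fingers close. It gives the time, the measured TCP pose, the force, the opening and the grip force at its end, in the units of the state.
- status.get_state(): the state, without advancing time (a new reading comes with each control period).
- cams.capture(name): name is "scene" or "top" or "wrist"; returns the picture (420x560x3 uint8, blue, green, red); there is no depth.
- cams.get_calibration(name): a dict with "vertical_fov" (degrees; the focal length in pixels is half the picture's height over the tangent of half this angle, whatever the lens; pixels are square), "cx", "cy" (the principal point, pixels), "R" (3x3) and "t" (3): a world point X has camera coordinates R X + t. Camera axes: x right, y down, z forward; pixel columns grow to the right and rows downward; lengths in m; the calibration is good to about 2 mm. A picture is of the moment at which its call begins: read the wrist's pose just before it. get_calibration takes no time and is no camera call; for the wrist camera it gives the pose at the moment of the call.
- env.finish_job(): hands the job in; it is judged then, once.
Trained networks look in the newest picture that a camera, given by its name, has taken for a name from the list of things; names that differ only in an ending like _2 or _b are one class to them, and where a whole thing is asked for, a point or a joint stands for the part that bears it (a point fixed in the world has none). Each returns a list of dicts, best first, with "score" (0 to 1); they miss things now and then, are a little off and sometimes report something else, mostly with a low value. They report only what shows in the picture. A call takes as long as a camera call. They do not tell look-alikes from the thing itself.
- cams.recognise(name, camera): "centre" ([x, y, z] in m, in world coordinates, good to about 4 mm: the middle of the surface that is visible of it).
- cams.outline_of(name, camera): "pixels" (420x560 bool, what is visible of it).
- cams.landmark_of(name, camera): "centre" ([x, y, z] in m, in world coordinates, good to about 4 mm: a listed point, or the origin of a listed thing).
The state is a dict: "time_s": time; "q": joint angles; "qvel": joint speeds; "tau": joint torques, N m; "position": TCP position; "tcp_rot": TCP orientation; "ft_force": force on the tool from outside, world axes, zero at the start; "moment": the same for the moment, N m; "grip_width": finger opening in m; "gripper_force": force on a finger pad.
Only numpy, scipy, OpenCV 4.12 (cv2) and the standard library are available. Lean on these libraries where they do the work, as an engineer would, in place of code of your own. Each camera call takes 0.05 s, during which the arm holds its last target. There are 200 camera calls.

## Task

Reload the kiln's stacking bed: draw its sliding gate right back to the stop, take out the finished layered slab and lay it flat in the middle of the firebrick. Then stack every loose glass strip, in any order, flat and squarely one on another on the bed's floor batt, with the brown cover batt on top, all edges flush, and push the gate fully home. Leave everything else on the bench where it is.

Things in the scene. Friction and masses are not known exactly. Their poses are not given: they have to be found in the camera images.
- bed: stacking bed fixed to the bench: dark steel base (225 x 110 x 6 mm), cream ceramic floor batt in it (112 x 56 mm, top 20 mm above the bench), two aluminium rails (16 mm high, 44 to 51 mm either side of the centre line), steel end plate at its +x end. Open above the rails on both long sides. Origin on the bench below the floor batt's middle; x lengthwise from gate to end plate, z up
- pile (a point): middle of the top of the bed's floor batt (20 mm above the bench), axes as the bed: where the pile is centred. The steel end plate (70 mm wide, top 80 mm above the bench) is 6 mm thick, its inner face 57 mm from here towards +x. The base reaches 139 mm from here towards -x and 86 mm towards +x, the rails 135 and 65 mm
- gate (a joint): sliding steel gate: 0 = home at its shut stop (inner face 57 mm from the pile centre: 114 mm clear to the end plate), 0.050 m = right back at its open stop, towards the bed's -x. Stays where left; slides at about 3 N. Plate 64 mm wide, 88 mm high; its top lip juts 22 mm over the pile, underside 84 mm above the bench, so pieces go in or out only with the gate back
- gate_grip (a point): middle of the red grip block standing on top of the gate: 14 mm thick along the bed's x, 40 mm wide along the bed's y, 30 mm high (88 to 118 mm above the bench); axes as the bed, moves with the gate
- slab: the finished fused glass slab, 110 x 50 x 20 mm, violet seen from above, with amber, turquoise and white layers in its edges, 0.27 kg; at the start it lies on the bed's floor batt. Origin at its centre, x along its length, z through its thickness
- strip_white: opaque white glass strip, 110 x 50 x 10 mm, about 0.14 kg, lying flat on the bench at the start; may be absent. Origin at its centre, x along its length, z through its thickness
- strip_turquoise: turquoise glass strip, 110 x 50 x 10 mm, about 0.14 kg, lying flat on the bench at the start; may be absent. Origin at its centre, x along its length, z through its thickness
- strip_green: dark green glass strip, 110 x 50 x 10 mm, about 0.14 kg, lying flat on the bench at the start; may be absent. Origin at its centre, x along its length, z through its thickness
- strip_blue: deep blue glass strip, 110 x 50 x 10 mm, about 0.14 kg, lying flat on the bench at the start; may be absent. Origin at its centre, x along its length, z through its thickness
- cover: brown ceramic cover batt, 110 x 50 x 14 mm, about 0.17 kg, lying flat on the bench at the start. Origin at its centre, x along its length, z through its thickness
- brick: cream firebrick split lying fixed on the bench, 230 x 114 x 32 mm, x along its length; origin under its middle, its top is 32 mm above the bench
- shears: loose bystander: steel hand shears with black loop handles, 170 mm long, flat on the bench
- paddle: loose bystander: graphite paddle (head 75 x 60 mm) with a round wooden handle, 220 mm long, 21 mm high
- frit_jar: loose bystander: jar with a steel lid, 56 mm across, 75 mm tall; origin under its middle
- brush: loose bystander: brush with a wooden handle lying on the bench, 170 mm long
- marver: loose bystander: dark grey graphite block 80 x 60 x 12 mm lying near the robot; origin under its middle
- bead_tin: loose bystander: round aluminium tin, 68 mm across, 30 mm tall; origin under its middle
- mug: loose bystander: blue mug, 80 mm across, 85 mm tall; origin under its middle
Not all that is in view belongs to the job. Several things have the shape of the strip_turquoise; the one meant has the colours described above.

How it is judged:
By the outcome, as a careful person would: the job done as asked, in the order asked, and still so for the second after the job is handed in, with the robot touching nothing.
Of strip_white, strip_turquoise, strip_green, strip_blue only 3 to 4 are there at a start; the rules pass over those that are not, and their reading is None.
At some moment in a run one of strip_white, strip_turquoise, strip_green, strip_blue, cover may be knocked a few centimetres aside while the robot is not near it.
Once in a run the grip may slacken for a moment while it holds something.
It also fails if it takes over 210 s, if anything falls off the work surface, if the arm or the gripper's body presses on something with over 40 N, if the wrist force passes 120 N, or if a joint passes its speed limit or range.

## Working session

There is one attempt and no reset: what is moved stays moved. The work goes in short steps, Python scripts to look and compute and a tool call to move; the robot and the scene stay as the last step left them, time stands still between calls to the robot, and variables do not carry over. Pictures are saved under pics/ and viewed, at most 14 in all, crops included, and the job is handed in when it is done.

Besides the shell and the picture viewer there is one more tool, called after "Request:" as name(argument=value, ...) on one line, values as JSON. drive_tool: Moves the arm, as the interface text tells. Shifts and turns lie within -1 to 1; 1 stands for 0.04 m of shift or 0.12 rad of turn. Its arguments: {"type":"object","properties":{"linear":{"type":"array"},"turn":{"type":"array"},"fingers":{"type":"array"},"newtons":{"type":"number"}},"required":["linear","turn","fingers"]}

```bash
mkdir -p pics; cat > h.py <<'E'
import numpy as np, cv2
from bench import status, cams, env
def ray(cam,u,v,z,cal=None):
    c=cal or cams.get_calibration(cam); f=210/np.tan(np.radians(c["vertical_fov"])/2)
    R=np.array(c["R"]);t=np.array(c["t"]); d=R.T@np.array([(u-c["cx"])/f,(v-c["cy"])/f,1]); o=-R.T@t
    return o+d*(z-o[2])/d[2]
def proj(cam,X,cal=None):
    c=cal or cams.get_calibration(cam); f=210/np.tan(np.radians(c["vertical_fov"])/2)
    p=np.array(c["R"])@np.array(X)+np.array(c["t"]); return np.array([c["cx"]+f*p[0]/p[2],c["cy"]+f*p[1]/p[2]])
def rect(name,cam,z):
    "rectangle fit of outline of top face at height z -> centre, dims, yaw of the long side"
    out=[]
    for r in cams.outline_of(name,cam)[:3]:
        m=r["pixels"].astype(np.uint8); cs,_=cv2.findContours(m,0,2)
        if not cs: continue
        c=max(cs,key=cv2.contourArea)[:,0]
        P=np.array([ray(cam,u,v,z)[:2] for u,v in c],np.float32)
        (cx,cy),(w,h),a=cv2.minAreaRect(P*1000)
        if h>w: w,h,a=h,w,a+90
        out.append((round(r["score"],2),[round(cx,1),round(cy,1)],[round(w),round(h)],round((a+90)%180-90,1),c.mean(0).round().tolist()))
    return out
E
python3 - <<'E'
from h import *
s=status.get_state(); print(s["position"],s["tcp_rot"],s["time_s"])
a=cams.capture("top");b=cams.capture("scene")
cv2.imwrite("pics/top.png",a);cv2.imwrite("pics/scene.png",b)
for n,z in [("strip_white",.01),("strip_turquoise",.01),("strip_green",.01),("strip_blue",.01),("cover",.014),("slab",.04),("brick",.032),("bed",.006)]:
    print(n,rect(n,"top",z))
for n in ["pile","gate_grip","bed","brick","slab"]: print(n,[(round(r["score"],2),np.round(r["centre"],3)) for r in cams.landmark_of(n,"top")[:2]],[(round(r["score"],2),np.round(r["centre"],3)) for r in cams.landmark_of(n,"scene")[:2]])
E
```

```text
[0.23864355 0.52227688 0.21529856] [-0.6681819  -3.06889919  0.00332456] 0.0
strip_white [(0.92, [587.0, 374.2], [112, 56], 8.4, [180.0, 210.0]), (0.46, [449.3, 525.0], [79, 14], 1.8, [135.0, 250.0])]
strip_turquoise [(0.94, [751.2, 412.2], [108, 49], 37.9, [170.0, 163.0]), (0.79, [299.0, 488.6], [112, 53], 43.8, [143.0, 289.0]), (0.55, [450.7, 360.9], [110, 52], -15.0, [183.0, 247.0])]
strip_green [(0.61, [601.3, 217.3], [110, 52], -9.8, [225.0, 203.0]), (0.16, [503.6, -474.7], [163, 46], 16.3, [426.0, 230.0])]
strip_blue [(0.73, [374.1, -292.5], [105, 48], -1.5, [376.0, 269.0])]
cover [(0.88, [446.2, 205.0], [109, 48], 0.6, [226.0, 247.0]), (0.72, [350.6, -139.8], [82, 65], 6.8, [327.0, 276.0]), (0.59, [504.1, 36.1], [84, 55], 73.8, [277.0, 233.0])]
slab [(0.86, [570.2, 14.3], [87, 50], -18.5, [283.0, 213.0])]
brick [(0.7, [615.7, -249.6], [233, 124], 11.6, [362.0, 197.0]), (0.24, [282.3, 273.1], [67, 64], -45.2, [207.0, 297.0])]
bed [(0.96, [532.8, 26.6], [229, 110], -16.9, [280.0, 224.0])]
pile [(0.6, array([0.562, 0.016, 0.021])), (0.34, array([0.604, 0.217, 0.004]))] [(0.96, array([0.56 , 0.014, 0.021]))]
gate_grip [(0.16, array([ 0.281,  0.273, -0.002]))] [(0.77, array([0.499, 0.036, 0.102]))]
bed [(0.75, array([0.559, 0.016, 0.002])), (0.42, array([ 0.503, -0.474, -0.001]))] [(0.88, array([0.56 , 0.019, 0.003]))]
brick [(0.95, array([ 0.62 , -0.254,  0.001])), (0.72, array([ 0.502, -0.474, -0.001]))] [(0.88, array([ 0.619, -0.255, -0.002])), (0.16, array([ 0.56 ,  0.017, -0.001]))]
slab [(0.92, array([0.564, 0.021, 0.031])), (0.68, array([ 0.621, -0.256,  0.005]))] [(0.78, array([0.558, 0.017, 0.029])), (0.6, array([ 0.77 ,  0.12 , -0.002]))]
```

View pics/top.png

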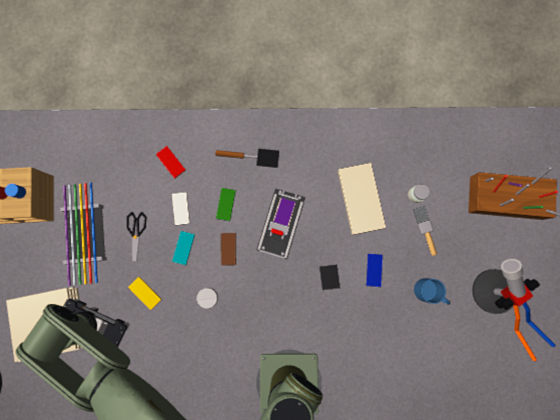

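View pics/scene.png

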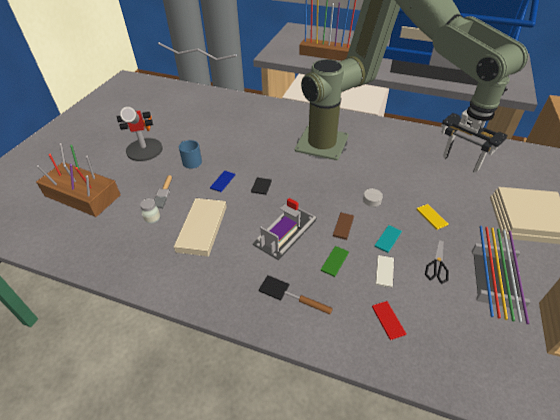

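Seen in the top picture: the bed at (282,224), brick (362,197), white (180,210), green (226,204), blue (375,270) and cover (228,249). Three things have the turquoise strip's shape: red (170,163), yellow (144,293) and turquoise (183,248). Only the one at (183,248) has the right colour, and I'll confirm it in a crop before reaching for it. First I go over the bed.

Request:
drive_tool(linear=[[0.52,-0.89,0.08],[0.52,-0.89,0.08],[0.52,-0.89,0.08],[0.52,-0.89,0.08],[0.52,-0.89,0.08]], turn=[[0,0,0.52],[0,0,0.5],[0,0,0],[0,0,0],[0,0,0]], fingers=[-1,-1,-1,-1,-1], newtons=30)

```text
time_s: 1.42
position: [0.3435, 0.3434, 0.2327]
tcp_rot: [0.478, 3.105, 0.0]
ft_force: [0.5, 0.4, 0.2]
grip_width: 0.0941
gripper_force: 0.0
```

Request:
drive_tool(linear=[[0.52,-0.89,0.08],[0.52,-0.89,0.08],[0.52,-0.89,0.08],[0.52,-0.89,0.08],[0.52,-0.89,0.08]], turn=[[0,0,0],[0,0,0],[0,0,0],[0,0,0],[0,0,0]], fingers=[-1,-1,-1,-1,-1])

```text
time_s: 1.83
position: [0.4478, 0.1651, 0.249]
tcp_rot: [0.479, 3.104, 0.001]
ft_force: [0.0, 0.5, -1.5]
grip_width: 0.0941
gripper_force: 0.0
```

Request:
drive_tool(linear=[[0.52,-0.89,0.08],[0.52,-0.89,0.08],[0.52,-0.89,0.08],[0,0,0],[0,0,0]], turn=[[0,0,0],[0,0,0],[0,0,0],[0,0,0],[0,0,0]], fingers=[-1,-1,-1,-1,-1])

```text
time_s: 2.25
position: [0.5103, 0.0582, 0.2582]
tcp_rot: [0.486, 3.104, 0.0]
ft_force: [0.6, 1.7, -0.0]
grip_width: 0.094
gripper_force: 0.0
```

```bash
python3 - <<'E'
from h import *
a=cams.capture("wrist"); c=cams.get_calibration("wrist")
print(c, -np.array(c["R"]).T@np.array(c["t"]))
t=cv2.imread("pics/top.png")[130:310,120:260]
cv2.imwrite("pics/w1.png",np.hstack([a,cv2.resize(t,None,fx=420/180,fy=420/180)[:,:240]]))
cv2.imwrite("pics/w1r.png",a)
for n in ["pile","gate_grip","slab","bed"]: print(n,[(round(r["score"],2),np.round(r["centre"],4)) for r in cams.landmark_of(n,"wrist")[:2]])
print(rect("slab","wrist",.04),rect("bed","wrist",.006),rect("gate_grip","wrist",.118))
E
```

```text
{'vertical_fov': 59.382677474233866, 'cx': 281.7985950362191, 'cy': 207.26258781987877, 'R': array([[ 3.03045996e-01,  9.52975537e-01,  8.65759306e-04],
       [ 9.24548641e-01, -2.94226246e-01,  2.42158474e-01],
       [ 2.31025831e-01, -7.25847196e-02, -9.70236324e-01]]), 't': array([-0.21089379, -0.48782897,  0.31631566])} [0.44185504 0.08040422 0.42521545]
pile []
gate_grip [(0.85, array([0.4959, 0.0389, 0.1019])), (0.34, array([0.4457, 0.2041, 0.0092]))]
slab [(0.97, array([0.5584, 0.0157, 0.0294]))]
bed [(0.86, array([5.579e-01, 1.820e-02, 4.000e-04]))]
[(0.73, [532.3, 29.6], [223, 103], -16.6, [253.0, 195.0]), (0.64, [572.8, 13.6], [78, 51], -17.4, [256.0, 259.0])] [(0.98, [541.1, 24.7], [244, 112], -16.6, [249.0, 214.0]), (0.53, [349.0, -139.7], [83, 66], 7.0, [63.0, 93.0])] [(0.91, [490.9, 46.0], [65, 53], 72.8, [255.0, 176.0])]
```

View pics/w1.png

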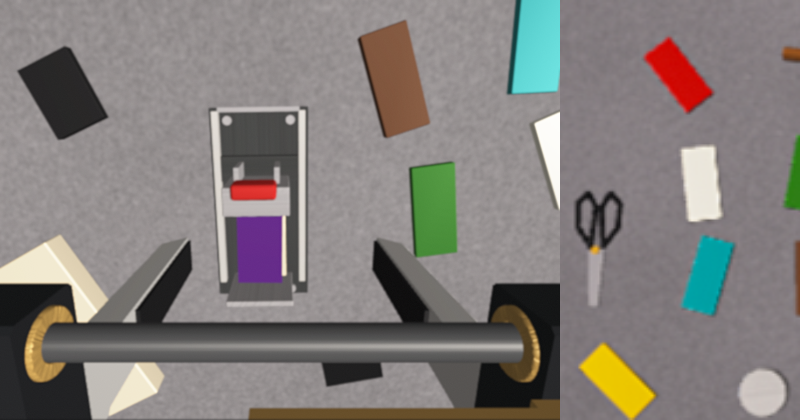

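The crop confirms that the piece at composite (708,275) is the turquoise strip. The wrist view shows the grip at (254,189), the slab at (258,250) and the bed upright in the image. I'm going down on the gate grip.

Request:
drive_tool(linear=[[-0.32,-0.53,0],[0,0,-0.95],[0,0,-0.95],[0,0,-0.95],[0,0,-0.95]], turn=[[0,0,0.15],[0,0,0],[0,0,0],[0,0,0],[0,0,0]], fingers=[-1,-1,-1,-1,-1], newtons=25)

```text
time_s: 3.07
position: [0.4968, 0.0394, 0.1052]
tcp_rot: [0.45, 3.107, 0.0]
ft_force: [1.1, 0.6, -0.2]
grip_width: 0.0942
gripper_force: 0.0
```

Request:
drive_tool(linear=[[0,0,0],[0,0,0],[0,0,0],[0,0,0],[0,0,0]], turn=[[0,0,0],[0,0,0],[0,0,0],[0,0,0],[0,0,0]], fingers=[1,1,1,1,1])

```text
time_s: 3.48
position: [0.4992, 0.0389, 0.1091]
tcp_rot: [0.45, 3.103, 0.0]
ft_force: [0.6, 0.6, 0.7]
grip_width: 0.0644
gripper_force: 0.0
```

Request:
drive_tool(linear=[[0,0,0],[0,0,0],[0,0,0],[0,0,0],[0,0,0]], turn=[[0,0,0],[0,0,0],[0,0,0],[0,0,0],[0,0,0]], fingers=[1,1,1,1,1])

```text
time_s: 3.9
position: [0.4966, 0.0361, 0.107]
tcp_rot: [0.45, 3.109, -0.009]
ft_force: [-2.9, -7.5, 5.0]
grip_width: 0.0399
gripper_force: 25.0
```

Request:
drive_tool(linear=[[-0.3,0.09,0],[-0.3,0.09,0],[-0.3,0.09,0],[-0.3,0.09,0],[0,0,0]], turn=[[0,0,0],[0,0,0],[0,0,0],[0,0,0],[0,0,0]], fingers=[1,1,1,1,1])

```text
time_s: 4.32
position: [0.4492, 0.0505, 0.1071]
tcp_rot: [0.449, 3.105, -0.009]
ft_force: [0.9, -9.1, 0.9]
grip_width: 0.0399
gripper_force: 25.0
```

Request:
drive_tool(linear=[[-0.05,0.015,0],[0,0,0]], turn=[[0,0,0],[0,0,0]], fingers=[1,1])

```text
time_s: 4.48
position: [0.4492, 0.0505, 0.1071]
tcp_rot: [0.449, 3.102, -0.01]
ft_force: [5.0, -10.0, -2.0]
grip_width: 0.0396
gripper_force: 25.0
```

Request:
drive_tool(linear=[[-0.04,0.012,0],[0,0,0]], turn=[[0,0,0],[0,0,0]], fingers=[1,1])

```text
time_s: 4.65
position: [0.4491, 0.0505, 0.1071]
tcp_rot: [0.449, 3.099, -0.01]
ft_force: [7.9, -11.0, -7.0]
grip_width: 0.0398
gripper_force: 25.0
```

```bash
python3 - <<'E'
from h import *
p=[]
for i in range(3):
    cams.capture("wrist");s=status.get_state();p.append(np.r_[s["position"],s["ft_force"]])
print(np.round(p,4))
E
```

```text
[[  0.4491   0.0506   0.1071   8.1766 -11.4697  -6.7135]
 [  0.4491   0.0506   0.1071   7.9228 -11.5144  -6.7982]
 [  0.4491   0.0506   0.1071   7.3625 -11.4973  -5.5366]]
```

Request:
drive_tool(linear=[[0,0,0],[0,0,0],[0,0,0],[0,0,0.9],[0,0,0.9]], turn=[[0,0,0],[0,0,0],[0,0,0],[0,0,0],[0,0,0]], fingers=[-1,-1,-1,-1,-1])

```text
time_s: 5.22
position: [0.4421, 0.055, 0.1763]
tcp_rot: [-0.45, -3.101, 0.0]
ft_force: [0.8, -0.2, -0.2]
grip_width: 0.0699
gripper_force: 0.0
```

Request:
drive_tool(linear=[[0,0,0.9],[0.9,-0.28,0],[0.9,-0.28,0],[0.9,-0.28,0],[0,0,0]], turn=[[0,0,-0.06],[0,0,0],[0,0,0],[0,0,0],[0,0,0]], fingers=[-1,-1,-1,-1,-1])

```text
time_s: 5.63
position: [0.5578, 0.0191, 0.2131]
tcp_rot: [0.465, 3.105, -0.0]
ft_force: [0.1, 0.2, 0.2]
grip_width: 0.094
gripper_force: 0.0
```

```bash
python3 - <<'E'
from h import *
a=cams.capture("wrist");s=status.get_state();print(s["position"],s["tcp_rot"],s["ft_force"])
cv2.imwrite("pics/w2.png",a)
for n in ["pile","slab","bed","gate_grip"]: print(n,[(round(r["score"],2),np.round(r["centre"],4)) for r in cams.landmark_of(n,"wrist")[:2]])
print(rect("slab","wrist",.04))
th=np.radians(-16.87);ex=np.array([np.cos(th),np.sin(th)]);ey=np.array([-ex[1],ex[0]])
def bp(x,y,z): return np.r_[np.array([.5597,.0170])+x*ex+y*ey,z]
for q in [(-.056,.028,.02),(.056,.028,.02),(.056,-.028,.02),(-.055,-.025,.04),(-.055,.025,.04),(.055,.025,.04),(.065,.051,.022),(.065,-.051,.022),(-.135,.051,.022),(.057,.035,.08),(.057,-.035,.08)]:
    u=proj("wrist",bp(*q)); print(q,u.round(1)); cv2.circle(a,tuple(int(v) for v in u.round()),2,(0,255,0),-1)
b=a[100:420,120:440]; cv2.imwrite("pics/w2c.png",cv2.resize(b,(600,600)))
E
```

```text
[0.55468279 0.02019273 0.21276043] [-4.63976895e-01 -3.10533737e+00 -3.05837091e-04] [-0.04412573  0.56089007 -0.07514965]
pile [(0.66, array([0.4523, 0.0507, 0.0994])), (0.32, array([0.5601, 0.0159, 0.0324]))]
slab [(0.94, array([0.5604, 0.0141, 0.0296]))]
bed []
gate_grip [(0.72, array([0.4496, 0.052 , 0.1023]))]
[(0.81, [552.9, 18.7], [112, 51], -17.9, [283.0, 204.0]), (0.36, [585.3, 202.2], [102, 49], -10.2, [481.0, 179.0])]
(-0.056, 0.028, 0.02) [309.1 140.5]
(0.056, 0.028, 0.02) [307.2 249.5]
(0.056, -0.028, 0.02) [253.4 249.5]
(-0.055, -0.025, 0.04) [252.8 143. ]
(-0.055, 0.025, 0.04) [307.4 143. ]
(0.055, 0.025, 0.04) [305.5 255.7]
(0.065, 0.051, 0.022) [329.2 258.4]
(0.065, -0.051, 0.022) [231.3 258.4]
(-0.135, 0.051, 0.022) [336.1  52.6]
(0.057, 0.035, 0.08) [319.6 274.6]
(0.057, -0.035, 0.08) [240.4 274.6]
```

View pics/w2c.png

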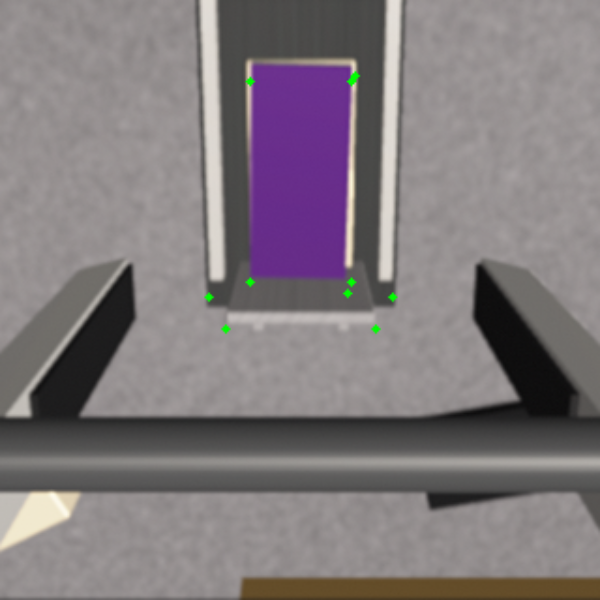

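```bash
cat >> h.py <<'E'
def still():
    "let the arm settle (camera calls pass time)"
    p=status.get_state()["position"]
    for i in range(8):
        cams.capture("wrist"); n=status.get_state()["position"]
        if np.abs(np.array(n)-p).max()<2e-4: break
        p=n
    return status.get_state()
E
python3 - <<'E'
from h import *
s=still();print(s["position"],s["tcp_rot"],s["time_s"]);a=cams.capture("wrist")
cv2.imwrite("pics/w3.png",a)
print("slab",[(round(r["score"],2),np.round(r["centre"],4)) for r in cams.landmark_of("slab","wrist")[:2]])
print(rect("slab","wrist",.04))
th=np.radians(-16.87);ex=np.array([np.cos(th),np.sin(th)]);ey=np.array([-ex[1],ex[0]])
def bp(x,y,z): return np.r_[np.array([.5597,.0170])+x*ex+y*ey,z]
for q in [(-.056,.028,.02),(-.055,-.025,.04),(-.055,.025,.04),(.055,.025,.04),(.065,.051,.022),(.065,-.051,.022),(-.135,.051,.022),(.063,.035,.08),(.063,-.035,.08)]:
    u=proj("wrist",bp(*q)); cv2.circle(a,tuple(int(v) for v in u.round()),1,(0,255,0),-1)
b=a[100:420,120:440]; cv2.imwrite("pics/w3c.png",cv2.resize(b,(600,600)))
E
```

```text
[0.55237903 0.02129052 0.21454645] [4.61560194e-01 3.10688915e+00 1.09553302e-04] 6.0833
slab [(0.95, array([0.5588, 0.0177, 0.0322]))]
[(0.97, [558.8, 15.6], [112, 50], -18.4, [289.0, 202.0])]
```

View pics/w3c.png

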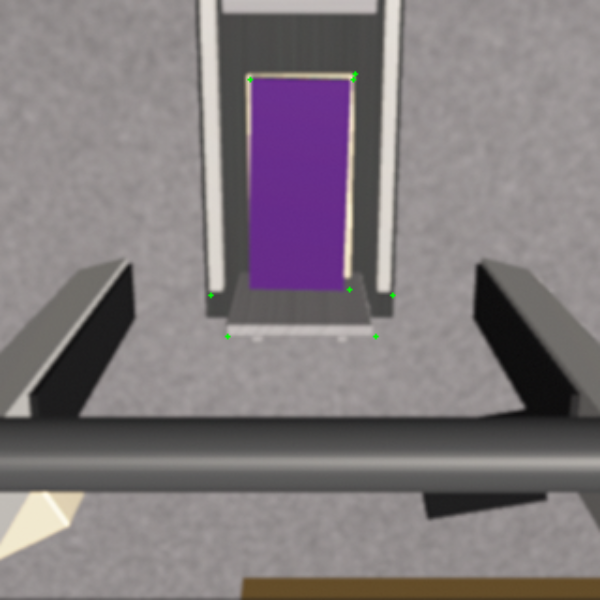

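The projected model lies on the batt corners, the rail ends and the end plate, all to within about 1 mm. The gate is clear at the top of the crop. Now I grip the slab.

Request:
drive_tool(linear=[[0.18,-0.12,-0.85],[0,0,-0.85],[0,0,-0.85],[0,0,-0.85],[0,0,-0.6]], turn=[[0,0,0],[0,0,0],[0,0,0],[0,0,0],[0,0,0]], fingers=[-1,-1,-1,-1,-1], newtons=30)

```text
time_s: 6.65
position: [0.5584, 0.0163, 0.0511]
tcp_rot: [-0.462, -3.104, 0.0]
ft_force: [0.2, 0.5, 0.1]
grip_width: 0.0945
gripper_force: 0.0
```

Request:
drive_tool(linear=[[0,0,-0.4],[0,0,0],[0,0,0],[0,0,0],[0,0,0]], turn=[[0,0,0],[0,0,0],[0,0,0],[0,0,0],[0,0,0]], fingers=[-1,-1,-1,-1,-1])

```text
time_s: 7.07
position: [0.5621, 0.0158, 0.0401]
tcp_rot: [0.462, 3.103, 0.0]
ft_force: [-0.1, -0.1, 0.3]
grip_width: 0.0939
gripper_force: 0.0
```

Request:
drive_tool(linear=[[0,0,0],[0,0,0],[0,0,0],[0,0,0],[0,0,0]], turn=[[0,0,0],[0,0,0],[0,0,0],[0,0,0],[0,0,0]], fingers=[-1,-1,-1,-1,-1])

```text
time_s: 7.48
position: [0.5604, 0.016, 0.0383]
tcp_rot: [0.463, 3.107, 0.0]
ft_force: [-0.1, 0.5, 0.2]
grip_width: 0.0938
gripper_force: 0.0
```

```bash
python3 - <<'E'
from h import *
for i in range(6):
    s=status.get_state();print(np.round(s["position"],4),np.round(s["tcp_rot"],3),s["time_s"]); cams.capture("wrist")
E
```

```text
[0.5604 0.016  0.0383] [0.463 3.107 0.   ] 7.4833
[0.5603 0.016  0.0382] [0.463 3.107 0.   ] 7.5333
[0.5603 0.016  0.0381] [ 0.463  3.107 -0.   ] 7.5833
[0.5602 0.016  0.038 ] [-0.463 -3.107  0.   ] 7.6333
[0.5602 0.016  0.038 ] [-0.463 -3.107  0.   ] 7.6833
[0.5602 0.016  0.038 ] [-0.463 -3.107  0.   ] 7.7333
```

Request:
drive_tool(linear=[[0,0,-0.04],[0,0,0],[0,0,0],[0,0,0],[0,0,0]], turn=[[0,0,0],[0,0,0],[0,0,0],[0,0,0],[0,0,0]], fingers=[1,1,1,1,1])

```text
time_s: 8.2
position: [0.5603, 0.016, 0.0364]
tcp_rot: [-0.463, -3.107, 0.0]
ft_force: [0.4, 0.4, 0.4]
grip_width: 0.0639
gripper_force: 0.0
```

Request:
drive_tool(linear=[[0,0,0],[0,0,0],[0,0,0],[0,0,0],[0,0,0]], turn=[[0,0,0],[0,0,0],[0,0,0],[0,0,0],[0,0,0]], fingers=[1,1,1,1,1], newtons=35)

```text
time_s: 8.62
position: [0.5603, 0.016, 0.0365]
tcp_rot: [0.463, 3.107, -0.0]
ft_force: [-0.2, -0.6, 0.6]
grip_width: 0.0497
gripper_force: 34.9
```

Request:
drive_tool(linear=[[0,0,0.2],[0,0,0.5],[0,0,0.9],[0,0,0.9],[0,0,0]], turn=[[0,0,0],[0,0,0],[0,0,0],[0,0,0],[0,0,0]], fingers=[1,1,1,1,1])

```text
time_s: 9.03
position: [0.5657, 0.0155, 0.1446]
tcp_rot: [0.46, 3.093, 0.001]
ft_force: [2.1, -0.6, -1.3]
grip_width: 0.0497
gripper_force: 35.0
```

```bash
python3 - <<'E'
from h import *
s=still();print(s["position"],s["tcp_rot"],s["grip_width"],s["ft_force"]);a=cams.capture("wrist")
cv2.imwrite("pics/w4.png",a)
print(rect("slab","wrist",s["position"][2]+.003))
b=cams.capture("top"); print("brick",rect("brick","top",.032))
t=cams.landmark_of("brick","wrist"); print([(r["score"],r["centre"]) for r in t[:1]])
E
```

```text
[0.55873104 0.01619809 0.13435758] [-4.62132019e-01 -3.10323490e+00  1.16129650e-04] 0.04982248576729121 [ 0.96461149 -0.25718518 -2.30302602]
[(0.67, [545.8, 19.4], [87, 50], -16.9, [273.0, 228.0]), (0.33, [466.2, 44.3], [50, 33], 73.1, [284.0, 49.0])]
brick [(0.58, [479.1, 52.5], [52, 16], 80.3, [273.0, 239.0])]
[]
```

Request:
drive_tool(linear=[[0.21,-0.96,0],[0.21,-0.96,0],[0.21,-0.96,0],[0.21,-0.96,0],[0.21,-0.96,0]], turn=[[0,0,0.59],[0,0,0.59],[0,0,0.59],[0,0,0.59],[0,0,0.59]], fingers=[1,1,1,1,1])

```text
time_s: 10.1
position: [0.6025, -0.1776, 0.1364]
tcp_rot: [-0.098, 3.14, 0.0]
ft_force: [0.8, 0.2, -2.8]
grip_width: 0.0497
gripper_force: 35.0
```

Request:
drive_tool(linear=[[0.21,-0.96,0],[0.21,-0.96,0],[0,0,0],[0,0,0],[0,0,0]], turn=[[0,0,0.59],[0,0,0.59],[0,0,0],[0,0,0],[0,0,0]], fingers=[1,1,1,1,1])

```text
time_s: 10.52
position: [0.6186, -0.2525, 0.1358]
tcp_rot: [0.312, -3.125, -0.002]
ft_force: [-0.3, -0.1, -2.7]
grip_width: 0.0494
gripper_force: 35.0
```

```bash
python3 - <<'E'
from h import *
s=still();print(s["position"],s["tcp_rot"],s["grip_width"],s["ft_force"]);a=cams.capture("wrist");b=cams.capture("scene");
print([(r["score"],r["centre"]) for n in("wrist","scene") for r in cams.landmark_of("brick",n)[:1]])
P=s["position"]
print("slab",[(r["score"],r["centre"]) for n in("wrist","scene") for r in cams.landmark_of("slab",n)[:1]])
th=np.radians(11.6);ex=np.array([np.cos(th),np.sin(th)]);ey=np.array([-ex[1],ex[0]])
for x,y in [(-.115,-.057),(-.115,.057),(.115,-.057),(.115,.057)]:
    u=proj("wrist",np.r_[np.array([.6195,-.2545])+x*ex+y*ey,.032]).round(); print(u); cv2.circle(a,(int(u[0]),int(u[1])),2,(0,255,0),-1)
cv2.imwrite("pics/w5.png",a)
E
```

```text
[ 0.61887585 -0.25102089  0.13623361] [ 3.15982010e-01 -3.12501582e+00 -1.30645330e-03] 0.0498522440569054 [-0.31532327 -0.8809497  -3.22848641]
[(0.55, [0.6191, -0.2553, 0.0035])]
slab [(0.64, [0.619, -0.2509, 0.129]), (0.69, [0.6164, -0.2478, 0.1268])]
[195.  49.]
[361.  49.]
[211. 343.]
[347. 343.]
```

View pics/w5.png

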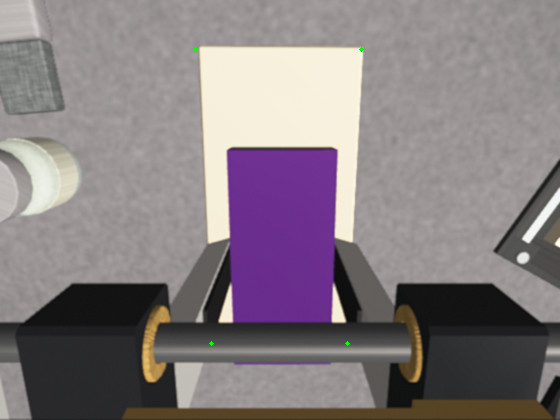

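Brick corners show at (200,47) and (362,47), about 3 px right of the model, so I shift by -1.5 mm in y. The slab hangs squarely and I lower it.

Request:
drive_tool(linear=[[0,-0.04,-0.7],[0,0,-0.7],[0,0,-0.5],[0,0,-0.2],[0,0,0]], turn=[[0,0,0],[0,0,0],[0,0,0],[0,0,0],[0,0,0]], fingers=[1,1,1,1,1])

```text
time_s: 11.38
position: [0.6178, -0.2534, 0.0506]
tcp_rot: [0.314, -3.123, -0.004]
ft_force: [-0.0, 0.4, -2.1]
grip_width: 0.0495
gripper_force: 35.0
```

Request:
drive_tool(linear=[[0,0,0],[0,0,0],[0,0,0],[0,0,0],[0,0,0]], turn=[[0,0,0],[0,0,0],[0,0,0],[0,0,0],[0,0,0]], fingers=[1,1,1,1,1])

```text
time_s: 11.8
position: [0.6196, -0.2547, 0.0533]
tcp_rot: [-0.314, 3.125, -0.001]
ft_force: [0.1, 0.5, -2.3]
grip_width: 0.0495
gripper_force: 35.0
```

Request:
drive_tool(linear=[[-0.01,0.05,-0.08],[0,0,0],[0,0,0],[0,0,-0.04],[0,0,0]], turn=[[0,0,0],[0,0,0],[0,0,0],[0,0,0],[0,0,0]], fingers=[1,1,1,1,1])

```text
time_s: 12.22
position: [0.6187, -0.2522, 0.0488]
tcp_rot: [0.314, -3.126, -0.001]
ft_force: [-2.0, 1.8, 3.9]
grip_width: 0.0495
gripper_force: 35.0
```

Request:
drive_tool(linear=[[0,0,0],[0,0,0],[0,0,0],[0,0,0],[0,0,0]], turn=[[0,0,0],[0,0,0],[0,0,0],[0,0,0],[0,0,0]], fingers=[1,1,1,1,1])

```text
time_s: 12.63
position: [0.6187, -0.2522, 0.0489]
tcp_rot: [0.314, -3.126, -0.001]
ft_force: [-2.8, 1.7, 5.5]
grip_width: 0.0499
gripper_force: 35.0
```

Request:
drive_tool(linear=[[0,0,0],[0,0,0],[0,0,0],[0,0,0],[0,0,0]], turn=[[0,0,0],[0,0,0],[0,0,0],[0,0,0],[0,0,0]], fingers=[-1,-1,-1,-1,-1])

```text
time_s: 13.05
position: [0.6187, -0.2525, 0.0474]
tcp_rot: [-0.314, 3.126, -0.0]
ft_force: [0.1, 0.6, -0.6]
grip_width: 0.0794
gripper_force: 0.0
```

Request:
drive_tool(linear=[[0,0,0.5],[0,0,0.9],[0,0,0.9],[-0.87,-0.14,0.9],[-0.87,-0.14,0.4]], turn=[[0,0,0],[0,0,0],[0,0,0],[0,0,-0.6],[0,0,-0.6]], fingers=[-1,-1,-1,-1,-1])

```text
time_s: 13.47
position: [0.5582, -0.2638, 0.1903]
tcp_rot: [-0.086, 3.133, -0.008]
ft_force: [0.2, 0.3, 1.1]
grip_width: 0.0937
gripper_force: 0.0
```

Request:
drive_tool(linear=[[-0.87,-0.14,0],[-0.87,-0.14,0],[-0.87,-0.14,0],[-0.87,-0.14,0],[-0.87,-0.14,0]], turn=[[0,0,-0.6],[0,0,-0.1],[0,0,0],[0,0,0],[0,0,0]], fingers=[-1,-1,-1,-1,-1])

```text
time_s: 13.88
position: [0.3795, -0.2906, 0.1854]
tcp_rot: [0.043, 3.141, -0.001]
ft_force: [-0.7, -0.1, 0.7]
grip_width: 0.0936
gripper_force: 0.0
```

```bash
cat >> h.py <<'E'
def look(name,z,tag):
    "top face of a flat piece in the still wrist picture: centre, yaw, and the move to it in units"
    s=still(); a=cams.capture("wrist"); cv2.imwrite(f"pics/{tag}.png",a); p=np.array(s["position"])
    r=np.array(s["tcp_rot"]); yaw=np.degrees(2*np.arctan2(r[1],r[0]))%180-0  # long axis = tool y - 90
    yaw=(yaw-180+90)%180-90
    print("tcp",p.round(4),"yaw",yaw.round(2),"t",s["time_s"])
    for R in rect(name,"wrist",z):
        print(R,"move units",np.round((np.array(R[1])/1000-p[:2])/.04,3),"turn",round(((R[3]-yaw+90)%180-90)*np.pi/180/.12,3))
    print([(round(r["score"],2),np.round(r["centre"],4)) for r in cams.landmark_of(name,"wrist")[:2]])
E
python3 - <<'E'
from h import *
look("strip_blue",.01,"blue")
cams.capture("top"); print(rect("slab","top",.052),[(round(r["score"],2),np.round(r["centre"],4)) for r in cams.landmark_of("slab","top")[:1]])
E
```

```text
tcp [ 0.3824 -0.2908  0.1858] yaw -1.54 t 14.2333
(0.92, [371.3, -293.8], [110, 51], -4.7, [284.0, 172.0]) move units [-0.278 -0.075] turn -0.459
[(0.56, array([ 0.3741, -0.292 ,  0.0049]))]
[(0.88, [617.8, -247.8], [113, 58], 10.0, [361.0, 197.0])] [(0.85, array([ 0.6208, -0.2461,  0.0415]))]
```

View pics/blue.png

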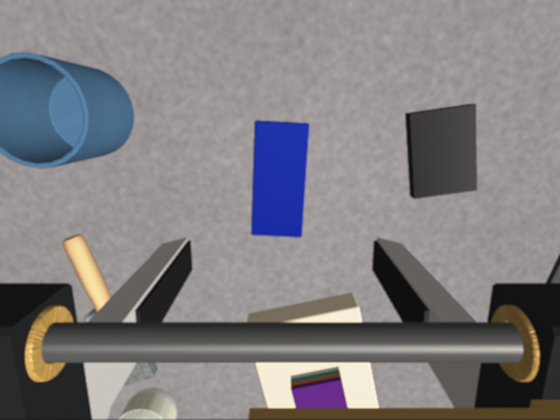

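Slab seen in the middle of the brick. The blue strip is at (280,178) with clear space either side. Going down on it.

Request:
drive_tool(linear=[[-0.28,-0.07,-0.9],[0,0,-0.9],[0,0,-0.9],[0,0,-0.9],[0,0,-0.4]], turn=[[0,0,-0.42],[0,0,0],[0,0,0],[0,0,0],[0,0,0]], fingers=[-1,-1,-1,-1,-1], newtons=30)

```text
time_s: 14.95
position: [0.3676, -0.2906, 0.0211]
tcp_rot: [-0.123, -3.134, -0.008]
ft_force: [-0.1, 0.1, -1.3]
grip_width: 0.094
gripper_force: 0.0
```

Request:
drive_tool(linear=[[0,0,-0.1],[0,0,0],[0,0,0],[0,0,0],[0,0,0]], turn=[[0,0,0],[0,0,0],[0,0,0],[0,0,0],[0,0,0]], fingers=[-1,-1,-1,-1,-1])

```text
time_s: 15.37
position: [0.3712, -0.2948, 0.0233]
tcp_rot: [0.123, 3.136, -0.005]
ft_force: [-0.5, 0.5, 0.1]
grip_width: 0.0943
gripper_force: 0.0
```

Request:
drive_tool(linear=[[0,0,0],[0,0,0],[0,0,0],[0,0,0],[0,0,0]], turn=[[0,0,0],[0,0,0],[0,0,0],[0,0,0],[0,0,0]], fingers=[-1,-1,-1,-1,-1])

```text
time_s: 15.78
position: [0.3699, -0.2934, 0.0215]
tcp_rot: [0.123, 3.139, -0.0]
ft_force: [0.9, -1.0, 0.2]
grip_width: 0.0939
gripper_force: 0.0
```

Request:
drive_tool(linear=[[0.03,0,-0.19],[0,0,0],[0,0,0],[0,0,0],[0,0,0]], turn=[[0,0,0],[0,0,0],[0,0,0],[0,0,0],[0,0,0]], fingers=[-1,-1,-1,-1,-1])

```text
time_s: 16.2
position: [0.3711, -0.2934, 0.0137]
tcp_rot: [-0.123, -3.139, -0.0]
ft_force: [-0.3, -1.0, 0.8]
grip_width: 0.0944
gripper_force: 0.0
```

Request:
drive_tool(linear=[[0,0,0],[0,0,0],[0,0,0],[0,0,0],[0,0,0]], turn=[[0,0,0],[0,0,0],[0,0,0],[0,0,0],[0,0,0]], fingers=[1,1,1,1,1])

```text
time_s: 16.62
position: [0.3711, -0.2935, 0.0139]
tcp_rot: [0.123, 3.139, -0.0]
ft_force: [0.2, 0.1, -0.4]
grip_width: 0.0643
gripper_force: 0.0
```

Request:
drive_tool(linear=[[0,0,0],[0,0,0],[0,0,0],[0,0,0],[0,0,0]], turn=[[0,0,0],[0,0,0],[0,0,0],[0,0,0],[0,0,0]], fingers=[1,1,1,1,1])

```text
time_s: 17.03
position: [0.3711, -0.2934, 0.0139]
tcp_rot: [0.123, 3.139, -0.0]
ft_force: [0.6, 0.7, -0.3]
grip_width: 0.0498
gripper_force: 30.0
```

Request:
drive_tool(linear=[[0,0,0.3],[0,0,0.8],[0,0,0.9],[0,0,0.9],[0.52,0.86,0.4]], turn=[[0,0,0],[0,0,0],[0,0,0],[0,0,0],[0,0,-0.6]], fingers=[1,1,1,1,1])

```text
time_s: 17.45
position: [0.3917, -0.2668, 0.1503]
tcp_rot: [0.247, 3.126, -0.014]
ft_force: [2.6, -2.0, -1.0]
grip_width: 0.0499
gripper_force: 30.0
```

Request:
drive_tool(linear=[[0.52,0.86,0],[0.52,0.86,0],[0.52,0.86,0],[0.52,0.86,0],[0.52,0.86,0]], turn=[[0,0,-0.6],[0,0,-0.6],[0,0,0],[0,0,0],[0,0,0]], fingers=[1,1,1,1,1])

```text
time_s: 17.87
position: [0.4953, -0.0863, 0.1449]
tcp_rot: [-0.461, -3.107, -0.0]
ft_force: [0.9, -0.9, -0.5]
grip_width: 0.0494
gripper_force: 30.0
```

Request:
drive_tool(linear=[[0.52,0.86,0],[0.52,0.86,0],[0.52,0.86,0],[0,0,0],[0,0,0]], turn=[[0,0,0],[0,0,0],[0,0,0],[0,0,0],[0,0,0]], fingers=[1,1,1,1,1])

```text
time_s: 18.28
position: [0.5575, 0.0169, 0.1444]
tcp_rot: [-0.454, -3.107, 0.0]
ft_force: [0.1, 0.0, -2.1]
grip_width: 0.0497
gripper_force: 30.0
```

```bash
cat >> h.py <<'E'
PILE=np.array([.5597,.0170]); BY=-16.9
def held(name,top,tag):
    "piece in the grip, its top face `top` m above TCP: offset of its middle from the TCP along the tool/bed x"
    s=still(); a=cams.capture("wrist"); cv2.imwrite(f"pics/{tag}.png",a); p=np.array(s["position"])
    r=np.array(s["tcp_rot"]); yaw=(np.degrees(2*np.arctan2(r[1],r[0]))-90)%180-90
    print("tcp",p.round(4),"yaw",yaw.round(2),"w",s["grip_width"],"t",s["time_s"])
    e=np.array([np.cos(np.radians(yaw)),np.sin(np.radians(yaw))])
    for r in cams.outline_of(name,"wrist")[:1]:
        m=r["pixels"]; v,u=np.nonzero(m); 
        top_row=v.min(); uu=u[v==top_row+2].mean()
        P=ray("wrist",uu,top_row,p[2]+top)[:2]-p[:2]
        print("score",round(r["score"],2),"rear edge along,across mm",(P@e*1000).round(1),(P@[-e[1],e[0]]*1000).round(1),"-> middle", (P@e*1000+55).round(1))
    print("to pile units",((PILE-p[:2])/.04).round(3),"turn",round(np.radians(BY-yaw)/.12,3))
E
python3 - <<'E'
from h import *
held("strip_blue",-.0035,"blue_h")
E
```

```text
tcp [0.5569 0.0136 0.1451] yaw -17.0 w 0.04950575023250025 t 18.5833
to pile units [0.07  0.086] turn 0.014
```

View pics/blue_h.png

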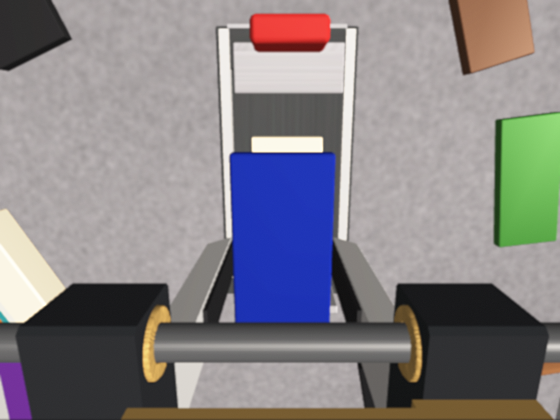

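```bash
python3 - <<'E'
from h import *
s=status.get_state();p=np.array(s["position"]);e=np.array([np.cos(np.radians(-16.95)),np.sin(np.radians(-16.95))]);n=np.array([-e[1],e[0]])
print(p)
for nm,u,v,z,L in [("blue",282.5,153,p[2]-.0035,55),("batt",287.5,137,.02,56)]:
    P=ray("wrist",u,v,z)[:2]; M=P+e*L/1000; print(nm,"mid",M.round(4),"rel pile",(np.array(M-PILE)@e*1e3).round(1),(np.array(M-PILE)@n*1e3).round(1),"rel tcp",((M-p[:2])@e*1e3).round(1),((M-p[:2])@n*1e3).round(1))
E
```

```text
[0.55719624 0.01379557 0.14530377]
blue mid [0.5582 0.0133] rel pile -0.4 -4.0 rel tcp 1.1 -0.2
batt mid [0.56   0.0171] rel pile 0.3 0.2 rel tcp 1.8 4.0
```

The wrist view shows the batt's rear edge at row 137 and the blue strip's rear edge at row 153. The batt's middle measures (0.560, 0.017), as expected. Lowering.

Request:
drive_tool(linear=[[0.04,0.09,-0.7],[0,0,-0.8],[0,0,-0.7],[0,0,-0.4],[0,0,0]], turn=[[0,0,0],[0,0,0],[0,0,0],[0,0,0],[0,0,0]], fingers=[1,1,1,1,1])

```text
time_s: 19.1
position: [0.5571, 0.018, 0.0386]
tcp_rot: [-0.462, -3.103, 0.0]
ft_force: [-0.5, -0.1, -2.7]
grip_width: 0.0498
gripper_force: 30.0
```

Request:
drive_tool(linear=[[0,0,0],[0,0,0],[0,0,0],[0,0,0],[0,0,0]], turn=[[0,0,0],[0,0,0],[0,0,0],[0,0,0],[0,0,0]], fingers=[1,1,1,1,1])

```text
time_s: 19.52
position: [0.5587, 0.0184, 0.0416]
tcp_rot: [-0.461, -3.107, 0.001]
ft_force: [-2.5, -0.5, -1.7]
grip_width: 0.0497
gripper_force: 30.0
```

Request:
drive_tool(linear=[[0,0,0],[0,0,0],[0,0,0],[0,0,0],[0,0,0]], turn=[[0,0,0],[0,0,0],[0,0,0],[0,0,0],[0,0,0]], fingers=[1,1,1,1,1])

```text
time_s: 19.93
position: [0.5588, 0.0185, 0.0412]
tcp_rot: [-0.461, -3.107, 0.0]
ft_force: [-4.4, -0.2, 0.0]
grip_width: 0.0495
gripper_force: 30.0
```

Request:
drive_tool(linear=[[-0.04,-0.015,0],[0,0,0],[0,0,0],[0,0,0],[0,0,0]], turn=[[0,0,0],[0,0,0],[0,0,0],[0,0,0],[0,0,0]], fingers=[1,1,1,1,1])

```text
time_s: 20.35
position: [0.5584, 0.0179, 0.0416]
tcp_rot: [0.46, 3.106, 0.0]
ft_force: [-0.4, -0.4, -1.7]
grip_width: 0.0493
gripper_force: 30.0
```

```bash
python3 - <<'E'
from h import *
F=[]
for i in range(4):
    cams.capture("wrist");s=status.get_state();F.append(s["ft_force"])
a=cams.capture("wrist");cv2.imwrite("pics/b2.png",a)
b=cams.capture("scene");cv2.imwrite("pics/b3.png",np.hstack([cv2.resize(b[190:265,240:325],None,fx=4.5,fy=4.5),cv2.resize(a[100:340,170:400],None,fx=1.41,fy=1.41)[:337]]))
print(np.round(F,1),s["position"])
E
```

```text
Traceback (most recent call last):
ValueError: all the input array dimensions except for the concatenation axis must match exactly, but along dimension 0, the array at index 0 has size 338 and the array at index 1 has size 337
```

Request:
drive_tool(linear=[[-0.035,0.01,0],[0,0,0],[0,0,-0.12],[0,0,0],[0,0,0]], turn=[[0,0,0],[0,0,0],[0,0,0],[0,0,0],[0,0,0]], fingers=[1,1,1,1,1])

```text
time_s: 21.07
position: [0.5569, 0.0182, 0.0368]
tcp_rot: [0.461, 3.106, 0.0]
ft_force: [1.9, 0.3, 0.7]
grip_width: 0.0496
gripper_force: 30.0
```

Request:
drive_tool(linear=[[0,0,-0.05],[0,0,0],[0,0,0],[0,0,0],[0,0,0]], turn=[[0,0,0],[0,0,0],[0,0,0],[0,0,0],[0,0,0]], fingers=[1,1,1,1,1])

```text
time_s: 21.48
position: [0.5568, 0.0182, 0.0349]
tcp_rot: [0.461, 3.106, 0.0]
ft_force: [2.4, -0.1, 2.7]
grip_width: 0.0493
gripper_force: 30.0
```

```bash
python3 - <<'E'
from h import *
F=[]
for i in range(3):
    cams.capture("wrist");s=status.get_state();F.append(s["ft_force"])
a=cams.capture("wrist");cv2.imwrite("pics/b2.png",a)
b=cams.capture("scene");cv2.imwrite("pics/b3.png",np.hstack([cv2.resize(b[190:265,240:325],(382,337)),cv2.resize(a[100:340,170:400],(324,337))]))
print(np.round(F,1),s["position"])
E
```

```text
[[ 2.5 -0.2  2.5]
 [ 3.3  0.3  2.7]
 [ 2.7 -0.5  2.7]] [0.55659074 0.01822926 0.03472528]
```

View pics/b3.png

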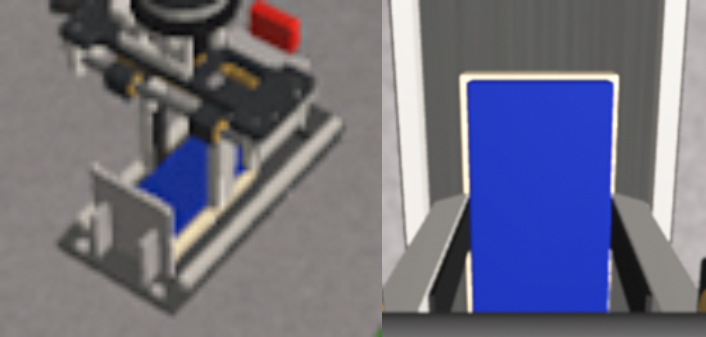

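The picture shows the blue strip resting on the batt, square to it, with thin margins on both sides.

```bash
cat >> h.py <<'E'
E_=np.array([np.cos(np.radians(BY)),np.sin(np.radians(BY))]);N_=np.array([-E_[1],E_[0]])
def rear(u,v,z,L):
    M=ray("wrist",u,v,z)[:2]+E_*L; d=M-np.array([.56,.0171]); print("middle rel. batt mm: along %.1f across %.1f"%(d@E_*1e3,d@N_*1e3))
E
python3 - <<'E'
from h import *
a=cv2.imread("pics/b2.png").astype(int)
print("col 284 rows:",[(v,a[v,284].tolist()) for v in range(149,161)])
print("row200:",[(u,a[200,u].tolist()) for u in list(range(224,238))+list(range(328,342))])
E
```

```text
col 284 rows: [(149, [95, 97, 99]), (150, [106, 118, 124]), (151, [124, 145, 156]), (152, [145, 172, 187]), (153, [192, 224, 236]), (154, [230, 248, 254]), (155, [227, 248, 255]), (156, [178, 187, 200]), (157, [145, 85, 84]), (158, [166, 45, 27]), (159, [187, 53, 29]), (160, [196, 58, 34])]
row200: [(224, [88, 90, 90]), (225, [92, 99, 103]), (226, [134, 156, 168]), (227, [200, 233, 243]), (228, [237, 252, 255]), (229, [236, 253, 255]), (230, [195, 217, 232]), (231, [154, 115, 119]), (232, [166, 54, 40]), (233, [187, 53, 29]), (234, [194, 57, 33]), (235, [195, 58, 35]), (236, [196, 60, 36]), (237, [195, 58, 35]), (328, [200, 62, 37]), (329, [199, 61, 37]), (330, [200, 60, 36]), (331, [203, 58, 32]), (332, [208, 82, 66]), (333, [222, 173, 180]), (334, [234, 242, 250]), (335, [210, 234, 244]), (336, [146, 167, 177]), (337, [98, 104, 107]), (338, [88, 90, 89]), (339, [91, 93, 92]), (340, [94, 94, 95]), (341, [93, 94, 94])]
```

```bash
python3 - <<'E'
from h import *
rear(281.5,152.7,.02,.056); rear(281.5,158,.03,.055); rear(281.5,156.6,.02,.055)
rear(230.8,200,.02,0); rear(332.7,200,.02,0)
E
```

```text
middle rel. batt mm: along -0.6 across -0.7
middle rel. batt mm: along -0.1 across -0.6
middle rel. batt mm: along 0.3 across -0.6
middle rel. batt mm: along -32.7 across -26.3
middle rel. batt mm: along -32.8 across 25.3
```

Request:
drive_tool(linear=[[0,0,0],[0,0,0],[0,0,0],[0,0,0.3],[0,0,0.8]], turn=[[0,0,0],[0,0,0],[0,0,0],[0,0,0],[0,0,0]], fingers=[-0.28,-0.28,-0.28,-0.28,-0.28])

```text
time_s: 22.15
position: [0.5509, 0.0189, 0.0741]
tcp_rot: [-0.459, -3.095, 0.001]
ft_force: [0.2, -0.8, -0.6]
grip_width: 0.0603
gripper_force: 0.0
```

Request:
drive_tool(linear=[[0,0,0.9],[0,0,0.9],[0,0,0.9],[0.22,0.96,0],[0.22,0.96,0]], turn=[[0,0,0],[0,0,0],[0,0,0],[0,0,0.5],[0,0,0.53]], fingers=[-1,-1,-1,-1,-1])

```text
time_s: 22.57
position: [0.5762, 0.0943, 0.1914]
tcp_rot: [0.27, 3.122, 0.001]
ft_force: [-0.0, -0.4, -1.0]
grip_width: 0.0899
gripper_force: 0.0
```

Request:
drive_tool(linear=[[0.22,0.96,0],[0.22,0.96,0],[0.2,0.96,0],[0,0,0],[0,0,0]], turn=[[0,0,0],[0,0,0],[0,0,0],[0,0,0],[0,0,0]], fingers=[-1,-1,-1,-1,-1])

```text
time_s: 22.98
position: [0.5988, 0.2123, 0.1866]
tcp_rot: [-0.262, -3.13, 0.001]
ft_force: [1.1, -0.1, -0.0]
grip_width: 0.0939
gripper_force: 0.0
```

```bash
python3 - <<'E'
import re
t=open('h.py').read().replace("<2e-4: break","<1.5e-4:\n            k+=1\n            if k>1: break").replace("    for i in range(8):","    k=0\n    for i in range(12):")
open('h.py','w').write(t)
from h import *
look("strip_green",.01,"green")
E
```

```text
tcp [0.5993 0.2088 0.1866] yaw -9.9 t 23.2833
(0.79, [600.9, 216.1], [109, 50], -9.8, [289.0, 186.0]) move units [0.04  0.182] turn 0.015
[(0.58, array([0.5986, 0.2196, 0.0054]))]
```

Request:
drive_tool(linear=[[0.09,0.17,-0.9],[0,0,-0.9],[0,0,-0.9],[0,0,-0.8],[0,0,-0.4]], turn=[[0,0,0],[0,0,0],[0,0,0],[0,0,0],[0,0,0]], fingers=[-1,-1,-1,-1,-1])

```text
time_s: 23.85
position: [0.5995, 0.2159, 0.0255]
tcp_rot: [-0.268, -3.123, 0.004]
ft_force: [-0.9, -1.0, -1.2]
grip_width: 0.0939
gripper_force: 0.0
```

Request:
drive_tool(linear=[[0,0,-0.2],[0,0,0],[0,0,0],[0,0,0],[0,0,0]], turn=[[0,0,0],[0,0,0],[0,0,0],[0,0,0],[0,0,0]], fingers=[-1,-1,-1,-1,-1])

```text
time_s: 24.27
position: [0.6049, 0.2175, 0.0249]
tcp_rot: [0.268, 3.126, 0.002]
ft_force: [1.0, 0.4, -0.5]
grip_width: 0.0939
gripper_force: 0.0
```

Request:
drive_tool(linear=[[0,0,0],[0,0,0],[0,0,0],[0,0,0],[0,0,0]], turn=[[0,0,0],[0,0,0],[0,0,0],[0,0,0],[0,0,0]], fingers=[-1,-1,-1,-1,-1])

```text
time_s: 24.68
position: [0.603, 0.2172, 0.0226]
tcp_rot: [0.268, 3.13, 0.0]
ft_force: [0.6, -1.1, 0.6]
grip_width: 0.094
gripper_force: 0.0
```

Request:
drive_tool(linear=[[0,-0.03,-0.22],[0,0,0],[0,0,0],[0,0,0],[0,0,0]], turn=[[0,0,0],[0,0,0],[0,0,0],[0,0,0],[0,0,0]], fingers=[-1,-1,1,1,1])

```text
time_s: 25.1
position: [0.6029, 0.2159, 0.0135]
tcp_rot: [-0.268, -3.13, 0.0]
ft_force: [-0.3, -0.2, -0.3]
grip_width: 0.0767
gripper_force: 0.0
```

Request:
drive_tool(linear=[[0,0,0],[0,0,0],[0,0,0],[0,0,0],[0,0,0]], turn=[[0,0,0],[0,0,0],[0,0,0],[0,0,0],[0,0,0]], fingers=[1,1,1,1,1])

```text
time_s: 25.52
position: [0.6031, 0.216, 0.0138]
tcp_rot: [0.268, 3.13, 0.0]
ft_force: [0.3, 0.9, 0.9]
grip_width: 0.0493
gripper_force: 30.0
```

Request:
drive_tool(linear=[[0,0,0],[0,0,0],[0,0,0.3],[0,0,0.8],[0,0,0.9]], turn=[[0,0,0],[0,0,0],[0,0,0],[0,0,0],[0,0,0]], fingers=[1,1,1,1,1])

```text
time_s: 25.93
position: [0.6, 0.2152, 0.0917]
tcp_rot: [-0.267, -3.123, 0.003]
ft_force: [1.5, 0.5, -1.6]
grip_width: 0.0498
gripper_force: 30.0
```

Request:
drive_tool(linear=[[0,0,0.8],[-0.23,-0.97,0],[-0.23,-0.97,0],[-0.23,-0.97,0],[-0.23,-0.97,0]], turn=[[0,0,0],[0,0,-0.5],[0,0,-0.52],[0,0,0],[0,0,0]], fingers=[1,1,1,1,1])

```text
time_s: 26.35
position: [0.5655, 0.0596, 0.1267]
tcp_rot: [0.457, 3.107, -0.0]
ft_force: [-0.5, -1.1, -2.5]
grip_width: 0.0494
gripper_force: 30.0
```

Request:
drive_tool(linear=[[-0.23,-0.97,0],[0,0,0],[0,0,0],[0,0,0],[0,0,0]], turn=[[0,0,0],[0,0,0],[0,0,0],[0,0,0],[0,0,0]], fingers=[1,1,1,1,1])

```text
time_s: 26.77
position: [0.5572, 0.023, 0.126]
tcp_rot: [0.457, 3.108, 0.001]
ft_force: [0.1, 0.1, -0.6]
grip_width: 0.0494
gripper_force: 30.0
```

```bash
cat >> h.py <<'E'
from scipy.ndimage import gaussian_filter1d
def edges(ht,col=282,r0=100,r1=230,thr=12,tag=None):
    "still wrist picture; strong steps down the column: candidate rear edges, as middles at heights ht"
    s=still(); a=cams.capture("wrist"); p=np.array(s["position"]); r=np.array(s["tcp_rot"]); yaw=(np.degrees(2*np.arctan2(r[1],r[0]))-90)%180-90
    if tag: cv2.imwrite(f"pics/{tag}.png",a)
    print("tcp",p.round(4),"yaw",yaw.round(2),"w",round(s["grip_width"],4),"f",np.round(s["ft_force"],1),"t",s["time_s"])
    g=a[:,col-10:col+11].astype(float).mean(1); d=np.abs(np.gradient(gaussian_filter1d(g,.7,axis=0),axis=0)).sum(1)
    for v in range(r0,r1):
        if d[v]>thr and d[v]>=d[v-1] and d[v]>d[v+1]:
            o=(d[v-1]-d[v+1])/(2*(d[v-1]+d[v+1]-2*d[v])); 
            print("row %.1f"%(v+o),g[v-3].astype(int),g[v+3].astype(int),[(round(z,3),round(float((ray("wrist",col,v+o,z)[:2]+E_*.055-np.array([.56,.0171]))@E_*1e3),1)) for z in ht(p[2])])
    return a
def sides(a,row,z,c0=190,c1=380,thr=25):
    g=a[row-4:row+5].astype(float).mean(0); d=np.abs(np.gradient(gaussian_filter1d(g,.7,axis=0),axis=0)).sum(1)
    for u in range(c0,c1):
        if d[u]>thr and d[u]>=d[u-1] and d[u]>d[u+1]:
            X=ray("wrist",u,row,z)[:2]-np.array([.56,.0171]); print("  col",u,"across %.1f"%(X@N_*1e3),g[u-3].astype(int),g[u+3].astype(int))
E
python3 - <<'E'
from h import *
a=edges(lambda z:[.02,.03,z-.004],tag="green_h")
E
```

```text
tcp [0.5571 0.0233 0.1256] yaw -16.68 w 0.0496 f [-0.3 -0.8 -0.5] t 26.9167
row 140.9 [76 78 78] [142 121 130] [(0.02, -2.1), (0.03, -2.8), (np.float64(0.122), -8.9)]
row 144.2 [110 129 139] [69 78 38] [(0.02, 0.3), (0.03, -0.5), (np.float64(0.122), -7.4)]
row 147.1 [142 121 130] [ 57 141  72] [(0.02, 2.3), (0.03, 1.5), (np.float64(0.122), -6.1)]
```

View pics/green_h.png

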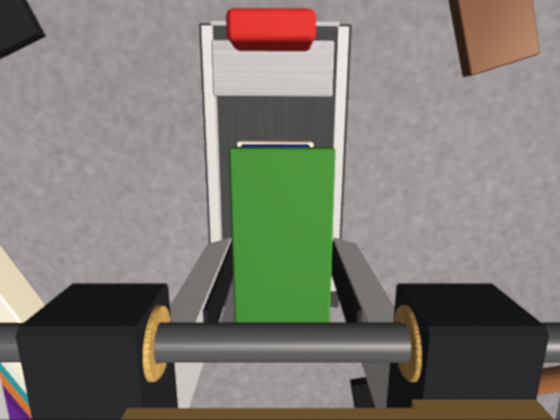

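Green is held a little to +y of the bed line. Its rear edge is at row 147, with the blue pile's edge just behind it. I correct this and go down to just above the pile.

Request:
drive_tool(linear=[[0.07,-0.15,0],[0,0,-0.8],[0,0,-0.7],[0,0,-0.35],[0,0,0]], turn=[[0,0,-0.03],[0,0,0],[0,0,0],[0,0,0],[0,0,0]], fingers=[1,1,1,1,1])

```text
time_s: 27.38
position: [0.5591, 0.016, 0.0497]
tcp_rot: [-0.464, -3.105, 0.0]
ft_force: [-0.3, 0.1, 0.2]
grip_width: 0.0495
gripper_force: 30.0
```

Request:
drive_tool(linear=[[0,0,0],[0,0,0],[0,0,0],[0,0,0],[0,0,0]], turn=[[0,0,0],[0,0,0],[0,0,0],[0,0,0],[0,0,0]], fingers=[1,1,1,1,1])

```text
time_s: 27.8
position: [0.5601, 0.0159, 0.0522]
tcp_rot: [0.464, 3.106, -0.0]
ft_force: [0.2, 0.1, -1.0]
grip_width: 0.0498
gripper_force: 30.0
```

```bash
python3 - <<'E'
from h import *
a=edges(lambda z:[.02,.03,z-.004],tag="green_l"); sides(a,200,.048)
E
```

```text
tcp [0.5599 0.0159 0.052 ] yaw -17.0 w 0.0497 f [ 0.5  0.4 -1.5] t 27.9
row 141.5 [81 83 84] [142 137 146] [(0.02, -1.9), (0.03, -2.6), (np.float64(0.048), -3.9)]
row 145.1 [151 178 192] [168  45  25] [(0.02, -0.1), (0.03, -0.9), (np.float64(0.048), -2.3)]
row 151.6 [175  49  28] [ 72 166  90] [(0.02, 3.4), (0.03, 2.4), (np.float64(0.048), 0.7)]
  col 190 across -45.5 [165 165 171] [154 159 163]
  col 193 across -44.0 [153 153 159] [225 229 233]
  col 209 across -36.4 [207 214 220] [79 80 81]
  col 233 across -25.0 [66 76 69] [ 69 162  86]
  col 333 across 22.7 [ 72 168  90] [80 82 82]
  col 360 across 35.6 [86 89 91] [227 231 234]
  col 372 across 41.3 [227 230 234] [140 140 145]
  col 375 across 42.7 [200 207 212] [164 164 170]
```

Request:
drive_tool(linear=[[-0.027,0.032,0],[0,0,0],[0,0,-0.15],[0,0,-0.05],[0,0,0]], turn=[[0,0,0],[0,0,0],[0,0,0],[0,0,0],[0,0,0]], fingers=[1,1,1,1,1])

```text
time_s: 28.37
position: [0.5599, 0.017, 0.044]
tcp_rot: [0.464, 3.105, 0.0]
ft_force: [0.9, 0.1, 2.6]
grip_width: 0.0497
gripper_force: 30.0
```

Request:
drive_tool(linear=[[0,0,-0.02],[0,0,0],[0,0,0],[0,0,0],[0,0,0]], turn=[[0,0,0],[0,0,0],[0,0,0],[0,0,0],[0,0,0]], fingers=[1,1,1,1,1])

```text
time_s: 28.78
position: [0.5592, 0.0171, 0.0432]
tcp_rot: [0.464, 3.106, -0.0]
ft_force: [2.1, -0.9, 3.2]
grip_width: 0.0496
gripper_force: 30.0
```

```bash
python3 - <<'E'
from h import *
a=edges(lambda z:[.02,.03,.04],tag="green_p"); sides(a,200,.04)
E
```

```text
tcp [0.559  0.0171 0.0431] yaw -17.0 w 0.0496 f [ 3.1 -0.8  3.3] t 28.8833
row 145.4 [81 83 83] [194 222 238] [(0.02, -1.9), (0.03, -2.7), (0.04, -3.5)]
row 149.0 [165 194 209] [82 87 42] [(0.02, -0.1), (0.03, -1.0), (0.04, -1.9)]
row 152.2 [136 131 143] [ 65 157  83] [(0.02, 1.6), (0.03, 0.6), (0.04, -0.4)]
  col 205 across -37.2 [201 207 213] [80 81 82]
  col 230 across -25.3 [79 81 81] [ 66 158  83]
  col 232 across -24.4 [67 86 77] [ 67 159  83]
  col 334 across 24.0 [ 70 165  87] [81 82 83]
  col 362 across 37.3 [87 91 93] [228 231 235]
  col 375 across 43.4 [228 232 235] [153 153 158]
  col 378 across 44.9 [174 180 185] [166 166 172]
```

Request:
drive_tool(linear=[[0,0,0],[0,0,0],[0,0,0],[0,0,0.3],[0,0,0.8]], turn=[[0,0,0],[0,0,0],[0,0,0],[0,0,0],[0,0,0]], fingers=[-0.28,-0.28,-0.28,-0.28,-0.28])

```text
time_s: 29.35
position: [0.5534, 0.0178, 0.0824]
tcp_rot: [-0.463, -3.095, 0.001]
ft_force: [-0.3, -0.9, 0.2]
grip_width: 0.0598
gripper_force: 0.0
```

Request:
drive_tool(linear=[[0,0,0.9],[0,0,0.9],[0,0,0.8],[0.08,0.98,0],[0.08,0.98,0]], turn=[[0,0,0],[0,0,0],[0,0,0],[0,0,0.5],[0,0,0.5]], fingers=[-1,-1,-1,-1,-1])

```text
time_s: 29.77
position: [0.5674, 0.0948, 0.1953]
tcp_rot: [0.28, 3.122, 0.001]
ft_force: [0.8, 0.4, -0.8]
grip_width: 0.0901
gripper_force: 0.0
```

Request:
drive_tool(linear=[[0.08,0.98,0],[0.08,0.98,0],[0.08,0.98,0],[0.08,0.98,0],[0.08,0.98,0]], turn=[[0,0,0.5],[0,0,0.5],[0,0,0.5],[0,0,0.5],[0,0,0.5]], fingers=[-1,-1,-1,-1,-1])

```text
time_s: 30.18
position: [0.5804, 0.2934, 0.1914]
tcp_rot: [0.198, -3.135, 0.0]
ft_force: [0.4, 0.4, -0.3]
grip_width: 0.094
gripper_force: 0.0
```

Request:
drive_tool(linear=[[0.08,0.98,0],[0.08,0.98,0],[0,0,0],[0,0,0],[0,0,0]], turn=[[0,0,0.18],[0,0,0],[0,0,0],[0,0,0],[0,0,0]], fingers=[-1,-1,-1,-1,-1])

```text
time_s: 30.6
position: [0.5869, 0.3696, 0.1907]
tcp_rot: [0.228, -3.132, 0.002]
ft_force: [-0.2, 0.4, 0.0]
grip_width: 0.094
gripper_force: 0.0
```

```bash
python3 - <<'E'
from h import *
look("strip_white",.01,"white")
E
```

```text
tcp [0.5878 0.3685 0.1912] yaw 8.19 t 30.85
(0.59, [587.1, 372.6], [109, 50], 7.4, [286.0, 177.0]) move units [-0.016  0.102] turn -0.114
[(0.83, array([ 0.5848,  0.3722, -0.0018])), (0.2, array([0.453 , 0.3612, 0.0051]))]
```

Request:
drive_tool(linear=[[0,0.08,-0.9],[0,0,-0.9],[0,0,-0.9],[0,0,-0.9],[0,0,-0.5]], turn=[[0,0,-0.1],[0,0,0],[0,0,0],[0,0,0],[0,0,0]], fingers=[-1,-1,-1,-1,-1])

```text
time_s: 31.42
position: [0.5846, 0.3714, 0.0218]
tcp_rot: [0.207, -3.128, 0.004]
ft_force: [-1.4, -0.1, -0.6]
grip_width: 0.0937
gripper_force: 0.0
```

Request:
drive_tool(linear=[[0,0,0],[0,0,0],[0,0,0],[0,0,0],[0,0,0]], turn=[[0,0,0],[0,0,0],[0,0,0],[0,0,0],[0,0,0]], fingers=[-1,-1,-1,-1,-1])

```text
time_s: 31.83
position: [0.5895, 0.3742, 0.03]
tcp_rot: [-0.208, 3.13, 0.003]
ft_force: [0.3, -0.5, -0.8]
grip_width: 0.094
gripper_force: 0.0
```

Request:
drive_tool(linear=[[0,0,-0.3],[0,0,0],[0,0,0],[0,0,0],[0,0,0]], turn=[[0,0,0],[0,0,0],[0,0,0],[0,0,0],[0,0,0]], fingers=[-1,-1,-1,-1,-1])

```text
time_s: 32.25
position: [0.5874, 0.3732, 0.0148]
tcp_rot: [0.208, -3.135, 0.0]
ft_force: [0.6, 0.7, 0.2]
grip_width: 0.094
gripper_force: 0.0
```

Request:
drive_tool(linear=[[0,0,-0.03],[0,0,0],[0,0,0],[0,0,0],[0,0,0]], turn=[[0,0,0],[0,0,0],[0,0,0],[0,0,0],[0,0,0]], fingers=[1,1,1,1,1])

```text
time_s: 32.67
position: [0.5875, 0.3732, 0.0137]
tcp_rot: [-0.209, 3.135, 0.0]
ft_force: [-0.7, 0.5, -0.4]
grip_width: 0.0642
gripper_force: 0.0
```

Request:
drive_tool(linear=[[0,0,0],[0,0,0],[0,0,0],[0,0,0],[0,0,0]], turn=[[0,0,0],[0,0,0],[0,0,0],[0,0,0],[0,0,0]], fingers=[1,1,1,1,1])

```text
time_s: 33.08
position: [0.5875, 0.3732, 0.0137]
tcp_rot: [-0.209, 3.135, -0.0]
ft_force: [0.2, 0.8, 0.1]
grip_width: 0.0496
gripper_force: 30.0
```

Request:
drive_tool(linear=[[0,0,0.3],[0,0,0.8],[0,0,0.9],[0,0,0.9],[-0.076,-0.98,0]], turn=[[0,0,0],[0,0,0],[0,0,0],[0,0,0],[0,0,-0.5]], fingers=[1,1,1,1,1])

```text
time_s: 33.5
position: [0.5902, 0.3421, 0.1411]
tcp_rot: [-0.121, 3.12, 0.017]
ft_force: [2.5, 0.5, 0.8]
grip_width: 0.0495
gripper_force: 30.0
```

Request:
drive_tool(linear=[[-0.076,-0.98,0],[-0.076,-0.98,0],[-0.076,-0.98,0],[-0.076,-0.98,0],[-0.076,-0.98,0]], turn=[[0,0,-0.5],[0,0,-0.5],[0,0,-0.5],[0,0,-0.5],[0,0,-0.5]], fingers=[1,1,1,1,1])

```text
time_s: 33.92
position: [0.5687, 0.1364, 0.1305]
tcp_rot: [0.36, 3.12, 0.0]
ft_force: [1.0, 0.8, -0.9]
grip_width: 0.0497
gripper_force: 30.0
```

Request:
drive_tool(linear=[[-0.076,-0.98,0],[-0.076,-0.98,0],[-0.076,-0.98,0],[0,-0.08,0],[0,0,0]], turn=[[0,0,-0.5],[0,0,-0.06],[0,0,0],[0,0,0],[0,0,0]], fingers=[1,1,1,1,1])

```text
time_s: 34.33
position: [0.5601, 0.0149, 0.1304]
tcp_rot: [0.468, 3.106, 0.0]
ft_force: [-0.3, -0.4, -0.8]
grip_width: 0.0496
gripper_force: 30.0
```

Request:
drive_tool(linear=[[0,0,0],[0,0,0],[0,0,0],[0,0,0],[0,0,0]], turn=[[0,0,0],[0,0,0],[0,0,0],[0,0,0],[0,0,0]], fingers=[1,1,1,1,1])

```text
time_s: 34.75
position: [0.5601, 0.0184, 0.1296]
tcp_rot: [-0.458, -3.108, -0.0]
ft_force: [0.8, -0.3, -0.4]
grip_width: 0.0496
gripper_force: 30.0
```

```bash
python3 - <<'E'
from h import *
a=edges(lambda z:[.02,.04,z-.004],tag="white_h")
E
```

```text
tcp [0.5601 0.0173 0.1296] yaw -16.86 w 0.0496 f [ 0.6 -0.1 -1.3] t 35.1
row 134.3 [65 66 66] [126 129 137] [(0.02, -2.0), (0.04, -3.0), (np.float64(0.126), -7.3)]
row 137.3 [ 83  94 101] [ 44 115  56] [(0.02, 0.2), (0.04, -1.0), (np.float64(0.126), -5.9)]
row 150.5 [ 58 126  71] [227 235 237] [(0.02, 9.9), (0.04, 8.0), (np.float64(0.126), 0.1)]
```

Request:
drive_tool(linear=[[0,0,-0.7],[0,0,-0.6],[0,0,-0.39],[0,0,0],[0,0,0]], turn=[[0,0,0],[0,0,0],[0,0,0],[0,0,0],[0,0,0]], fingers=[1,1,1,1,1])

```text
time_s: 35.57
position: [0.5598, 0.0171, 0.0616]
tcp_rot: [-0.461, -3.107, 0.0]
ft_force: [-1.0, 0.4, -0.5]
grip_width: 0.0497
gripper_force: 30.0
```

Request:
drive_tool(linear=[[0,0,0],[0,0,0],[0,0,0],[0,0,0],[0,0,0]], turn=[[0,0,0],[0,0,0],[0,0,0],[0,0,0],[0,0,0]], fingers=[1,1,1,1,1])

```text
time_s: 35.98
position: [0.5602, 0.0172, 0.0623]
tcp_rot: [0.461, 3.107, -0.0]
ft_force: [0.7, 0.2, -0.9]
grip_width: 0.0497
gripper_force: 30.0
```

```bash
python3 - <<'E'
from h import *
a=edges(lambda z:[.02,.04,z-.004],tag="white_l"); sides(a,200,.058)
E
```

```text
tcp [0.5602 0.0172 0.0622] yaw -16.87 w 0.0495 f [ 0.1 -0.3 -0.8] t 36.0833
row 140.6 [67 69 69] [123 116 124] [(0.02, -1.9), (0.04, -3.2), (np.float64(0.058), -4.4)]
row 144.1 [129 154 167] [35 93 45] [(0.02, 0.0), (0.04, -1.5), (np.float64(0.058), -2.9)]
row 152.0 [ 49 127  63] [235 242 245] [(0.02, 4.5), (0.04, 2.5), (np.float64(0.058), 0.8)]
  col 192 across -43.3 [140 140 145] [124 128 131]
  col 195 across -41.9 [131 132 136] [198 203 209]
  col 211 across -34.3 [176 182 187] [66 67 67]
  col 231 across -24.7 [67 68 69] [234 241 244]
  col 334 across 24.5 [242 249 250] [66 68 67]
  col 354 across 34.0 [70 72 74] [200 206 211]
  col 366 across 39.8 [200 206 211] [120 120 124]
  col 369 across 41.2 [151 156 160] [138 137 143]
```

Request:
drive_tool(linear=[[-0.027,0.003,0],[0,0,0],[0,0,-0.15],[0,0,-0.06],[0,0,0]], turn=[[0,0,0],[0,0,0],[0,0,0],[0,0,0],[0,0,0]], fingers=[1,1,1,1,1])

```text
time_s: 36.55
position: [0.5602, 0.0171, 0.054]
tcp_rot: [0.461, 3.105, 0.0]
ft_force: [2.0, -1.2, 3.0]
grip_width: 0.049
gripper_force: 30.0
```

Request:
drive_tool(linear=[[0,0,-0.02],[0,0,0],[0,0,0],[0,0,0],[0,0,0]], turn=[[0,0,0],[0,0,0],[0,0,0],[0,0,0],[0,0,0]], fingers=[1,1,1,1,1])

```text
time_s: 36.97
position: [0.5596, 0.0172, 0.0532]
tcp_rot: [0.461, 3.106, 0.0]
ft_force: [1.2, -1.0, 3.5]
grip_width: 0.0492
gripper_force: 30.0
```

```bash
python3 - <<'E'
from h import *
a=edges(lambda z:[.02,.03,.04,.05],tag="white_p"); sides(a,200,.05)
c=cv2.resize(a[120:200,200:360],(800,400)); cv2.imwrite("pics/white_pc.png",c)
E
```

```text
tcp [0.5593 0.0173 0.0531] yaw -16.87 w 0.0496 f [ 2.4 -0.3  3.5] t 37.0667
row 143.5 [68 69 69] [170 194 209] [(0.02, -1.8), (0.03, -2.6), (0.04, -3.3), (0.05, -4.1)]
row 147.0 [141 168 182] [34 88 44] [(0.02, 0.0), (0.03, -0.8), (0.04, -1.6), (0.05, -2.5)]
row 152.1 [43 59 25] [232 239 242] [(0.02, 2.8), (0.03, 1.8), (0.04, 0.8), (0.05, -0.2)]
  col 192 across -43.2 [122 122 127] [198 204 210]
  col 208 across -35.6 [177 183 188] [67 67 68]
  col 230 across -25.2 [66 68 68] [234 242 244]
  col 335 across 24.6 [241 247 249] [67 68 68]
  col 358 across 35.5 [72 75 76] [200 206 212]
  col 370 across 41.2 [201 207 213] [123 123 128]
  col 373 across 42.6 [155 161 165] [141 141 147]
```

View pics/white_pc.png

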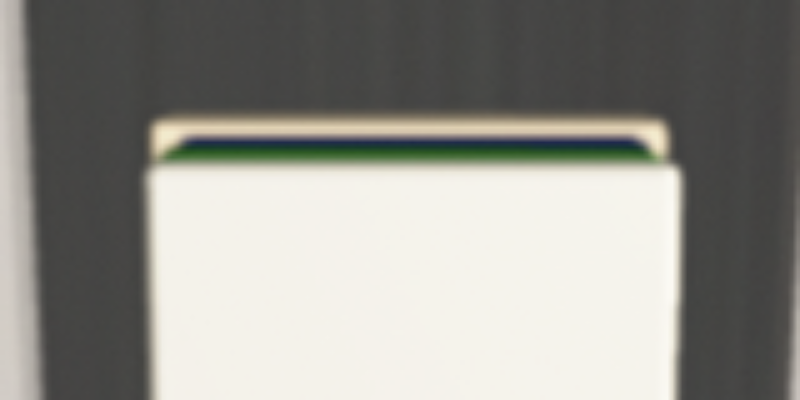

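The stack looks flush: thin blue and green edge lines at rows 143–157 of the crop run parallel to the white edge at row 165. I release and go to the turquoise strip.

Request:
drive_tool(linear=[[0,0,0],[0,0,0],[0,0,0],[0,0,0.3],[0,0,0.7]], turn=[[0,0,0],[0,0,0],[0,0,0],[0,0,0],[0,0,0]], fingers=[-0.28,-0.28,-0.28,-0.28,-0.28])

```text
time_s: 37.53
position: [0.5544, 0.0179, 0.0891]
tcp_rot: [-0.459, -3.097, 0.0]
ft_force: [0.2, 0.1, -0.4]
grip_width: 0.0603
gripper_force: 0.0
```

Request:
drive_tool(linear=[[0,0,0.9],[0,0,0.9],[0,0,0.6],[-0.3,0.94,0],[-0.3,0.94,0]], turn=[[0,0,0],[0,0,0],[0,0,0],[0,0,0.28],[0,0,0]], fingers=[-1,-1,-1,-1,-1])

```text
time_s: 37.95
position: [0.5369, 0.0918, 0.1925]
tcp_rot: [0.413, 3.108, 0.001]
ft_force: [1.1, 0.8, -0.1]
grip_width: 0.09
gripper_force: 0.0
```

Request:
drive_tool(linear=[[-0.3,0.94,0],[-0.3,0.94,0],[-0.3,0.94,0],[-0.3,0.94,0],[-0.3,0.94,0]], turn=[[0,0,0],[0,0,0],[0,0,0],[0,0,0],[0,0,0]], fingers=[-1,-1,-1,-1,-1])

```text
time_s: 38.37
position: [0.4737, 0.2821, 0.1896]
tcp_rot: [-0.409, -3.115, -0.0]
ft_force: [0.9, 0.1, -0.7]
grip_width: 0.0938
gripper_force: 0.0
```

Request:
drive_tool(linear=[[-0.3,0.94,0],[-0.3,0.94,0],[0,0,0],[0,0,0],[0,0,0]], turn=[[0,0,0],[0,0,0],[0,0,0],[0,0,0],[0,0,0]], fingers=[-1,-1,-1,-1,-1])

```text
time_s: 38.78
position: [0.4508, 0.3553, 0.189]
tcp_rot: [-0.407, -3.115, 0.002]
ft_force: [0.0, -0.6, -0.6]
grip_width: 0.0939
gripper_force: 0.0
```

```bash
python3 - <<'E'
from h import *
look("strip_turquoise",.01,"turq")
a=cv2.imread("pics/turq.png"); print("colour bgr at centre", a[178,285])
E
```

```text
tcp [0.4517 0.3543 0.1889] yaw -15.08 t 38.9833
(0.69, [333.3, 493.8], [74, 31], 75.0, [410.0, 20.0]) move units [-2.959  3.488] turn -13.078
(0.58, [450.6, 360.8], [108, 50], -15.0, [285.0, 187.0]) move units [-0.027  0.163] turn 0.012
(0.55, [717.2, 397.4], [51, 38], 38.3, [385.0, 397.0]) move units [6.638 1.078] turn 7.764
[(0.8, array([0.455 , 0.3589, 0.0037]))]
colour bgr at centre [172 172  59]
```

Request:
drive_tool(linear=[[0,0.15,-0.9],[0,0,-0.9],[0,0,-0.9],[0,0,-0.9],[0,0,-0.45]], turn=[[0,0,0],[0,0,0],[0,0,0],[0,0,0],[0,0,0]], fingers=[-1,-1,-1,-1,-1])

```text
time_s: 39.55
position: [0.4483, 0.3594, 0.0222]
tcp_rot: [-0.409, -3.109, 0.007]
ft_force: [-0.8, -1.4, 0.1]
grip_width: 0.0939
gripper_force: 0.0
```

Request:
drive_tool(linear=[[0,0,0],[0,0,0],[0,0,0],[0,0,0],[0,0,0]], turn=[[0,0,0],[0,0,0],[0,0,0],[0,0,0],[0,0,0]], fingers=[-1,-1,-1,-1,-1])

```text
time_s: 39.97
position: [0.4528, 0.3627, 0.0292]
tcp_rot: [0.408, 3.111, 0.004]
ft_force: [-1.0, -0.1, 0.4]
grip_width: 0.094
gripper_force: 0.0
```

Request:
drive_tool(linear=[[0,0,-0.3],[0,0,0],[0,0,0],[0,0,0],[0,0,0]], turn=[[0,0,0],[0,0,0],[0,0,0],[0,0,0],[0,0,0]], fingers=[-1,-1,-1,-1,-1])

```text
time_s: 40.38
position: [0.451, 0.3617, 0.0148]
tcp_rot: [-0.408, -3.115, 0.0]
ft_force: [0.4, 0.2, 0.0]
grip_width: 0.0942
gripper_force: 0.0
```

Request:
drive_tool(linear=[[0,0,-0.03],[0,0,0],[0,0,0],[0,0,0],[0,0,0]], turn=[[0,0,0],[0,0,0],[0,0,0],[0,0,0],[0,0,0]], fingers=[1,1,1,1,1])

```text
time_s: 40.8
position: [0.4511, 0.3618, 0.0137]
tcp_rot: [0.408, 3.115, 0.0]
ft_force: [-0.4, 0.1, 0.7]
grip_width: 0.0639
gripper_force: 0.0
```

Request:
drive_tool(linear=[[0,0,0],[0,0,0],[0,0,0],[0,0,0],[0,0,0]], turn=[[0,0,0],[0,0,0],[0,0,0],[0,0,0],[0,0,0]], fingers=[1,1,1,1,1])

```text
time_s: 41.22
position: [0.451, 0.3617, 0.0136]
tcp_rot: [-0.408, -3.115, 0.0]
ft_force: [-1.1, -0.1, 0.6]
grip_width: 0.0495
gripper_force: 30.0
```

Request:
drive_tool(linear=[[0,0,0.3],[0,0,0.8],[0,0,0.9],[0,0,0.9],[0.3,-0.95,0]], turn=[[0,0,0],[0,0,0],[0,0,0],[0,0,0],[0,0,-0.27]], fingers=[1,1,1,1,1])

```text
time_s: 41.63
position: [0.4669, 0.3313, 0.1393]
tcp_rot: [0.448, 3.097, 0.021]
ft_force: [2.7, 0.7, -0.6]
grip_width: 0.0494
gripper_force: 30.0
```

Request:
drive_tool(linear=[[0.3,-0.95,0],[0.3,-0.95,0],[0.3,-0.95,0],[0.3,-0.95,0],[0.3,-0.95,0]], turn=[[0,0,0],[0,0,0],[0,0,0],[0,0,0],[0,0,0]], fingers=[1,1,1,1,1])

```text
time_s: 42.05
position: [0.5231, 0.132, 0.1305]
tcp_rot: [0.458, 3.107, 0.0]
ft_force: [0.8, 0.1, -1.6]
grip_width: 0.0495
gripper_force: 30.0
```

Request:
drive_tool(linear=[[0.3,-0.95,0],[0.3,-0.95,0],[0.3,-0.95,0],[0,-0.04,0],[0,0,0]], turn=[[0,0,0],[0,0,0],[0,0,0],[0,0,0],[0,0,0]], fingers=[1,1,1,1,1])

```text
time_s: 42.47
position: [0.5595, 0.0159, 0.1303]
tcp_rot: [0.466, 3.106, 0.0]
ft_force: [0.2, 1.6, -1.5]
grip_width: 0.0493
gripper_force: 30.0
```

Request:
drive_tool(linear=[[0,0,0],[0,0,0],[0,0,0],[0,0,0],[0,0,0]], turn=[[0,0,0],[0,0,0],[0,0,0],[0,0,0],[0,0,0]], fingers=[1,1,1,1,1])

```text
time_s: 42.88
position: [0.5587, 0.0193, 0.1296]
tcp_rot: [-0.456, -3.108, -0.0]
ft_force: [1.2, -0.5, -1.4]
grip_width: 0.0491
gripper_force: 30.0
```

```bash
python3 - <<'E'
from h import *
a=edges(lambda z:[.02,.05,z-.004],tag="turq_h"); sides(a,200,.125)
E
```

```text
tcp [0.559  0.0182 0.1296] yaw -16.8 w 0.0492 f [ 0.1  0.3 -1. ] t 43.2333
row 136.1 [73 74 74] [119 120 124] [(0.02, -2.0), (0.05, -3.7), (np.float64(0.126), -7.8)]
row 138.9 [ 98 112 120] [171 189 191] [(0.02, 0.0), (0.05, -1.8), (np.float64(0.126), -6.5)]
row 141.8 [119 120 124] [239 245 247] [(0.02, 2.2), (0.05, 0.1), (np.float64(0.126), -5.2)]
row 149.8 [239 246 248] [163 162  53] [(0.02, 8.0), (0.05, 5.3), (np.float64(0.126), -1.6)]
  col 212 across -33.3 [148 147 153] [141 146 150]
  col 215 across -31.9 [136 136 141] [209 215 220]
  col 226 across -26.6 [206 213 218] [69 70 67]
  col 231 across -24.2 [73 75 76] [175 175  60]
  col 334 across 25.1 [184 184  63] [191 198 204]
  col 336 across 26.0 [166 166  65] [210 217 222]
  col 345 across 30.3 [210 217 222] [125 126 130]
  col 348 across 31.8 [162 168 172] [145 144 150]
```

Request:
drive_tool(linear=[[0.027,-0.033,-0.4],[0,0,-0.7],[0,0,-0.34],[0,0,0],[0,0,0]], turn=[[0,0,0],[0,0,0],[0,0,0],[0,0,0],[0,0,0]], fingers=[1,1,1,1,1])

```text
time_s: 43.7
position: [0.5608, 0.0166, 0.0724]
tcp_rot: [0.459, 3.107, 0.0]
ft_force: [0.6, 0.1, -1.5]
grip_width: 0.0494
gripper_force: 30.0
```

Request:
drive_tool(linear=[[0,0,0],[0,0,0],[0,0,0],[0,0,0],[0,0,0]], turn=[[0,0,0],[0,0,0],[0,0,0],[0,0,0],[0,0,0]], fingers=[1,1,1,1,1])

```text
time_s: 44.12
position: [0.5603, 0.0167, 0.0722]
tcp_rot: [0.459, 3.107, -0.0]
ft_force: [0.5, 0.1, 0.4]
grip_width: 0.0499
gripper_force: 30.0
```

```bash
python3 - <<'E'
from h import *
a=edges(lambda z:[.02,.05,z-.004],tag="turq_l"); sides(a,200,.068)
E
```

```text
tcp [0.5603 0.0167 0.0722] yaw -16.8 w 0.0496 f [-0.6 -0.4  0.2] t 44.2167
row 138.8 [75 76 76] [132 124 133] [(0.02, -2.0), (0.05, -3.8), (np.float64(0.068), -5.0)]
row 142.1 [120 142 154] [ 71 110  84] [(0.02, -0.0), (0.05, -2.2), (np.float64(0.068), -3.5)]
row 146.1 [82 59 45] [239 246 248] [(0.02, 2.3), (0.05, -0.1), (np.float64(0.068), -1.6)]
row 152.2 [239 246 248] [186 185  63] [(0.02, 5.9), (0.05, 2.9), (np.float64(0.068), 1.2)]
  col 197 across -41.4 [154 154 160] [172 178 182]
  col 200 across -39.9 [130 130 135] [214 220 224]
  col 214 across -33.3 [202 208 214] [73 74 75]
  col 232 across -24.7 [74 76 78] [187 187  66]
  col 333 across 23.6 [193 193  69] [74 75 77]
  col 351 across 32.2 [77 78 79] [216 223 227]
  col 363 across 37.9 [216 222 227] [133 133 139]
  col 366 across 39.3 [163 169 173] [148 148 154]
```

Request:
drive_tool(linear=[[-0.03,0.014,0],[0,0,0],[0,0,0],[0,0,-0.15],[0,0,-0.06]], turn=[[0,0,0],[0,0,0],[0,0,0],[0,0,0],[0,0,0]], fingers=[1,1,1,1,1])

```text
time_s: 44.68
position: [0.56, 0.0171, 0.0639]
tcp_rot: [0.459, 3.105, -0.0]
ft_force: [1.1, 0.0, 2.1]
grip_width: 0.0497
gripper_force: 30.0
```

Request:
drive_tool(linear=[[0,0,-0.02],[0,0,0],[0,0,0],[0,0,0],[0,0,0]], turn=[[0,0,0],[0,0,0],[0,0,0],[0,0,0],[0,0,0]], fingers=[1,1,1,1,1])

```text
time_s: 45.1
position: [0.5589, 0.0174, 0.0629]
tcp_rot: [0.459, 3.108, 0.0]
ft_force: [2.0, -1.4, 2.5]
grip_width: 0.0497
gripper_force: 30.0
```

```bash
python3 - <<'E'
from h import *
a=edges(lambda z:[.02,.05,.06],tag="turq_p"); sides(a,200,.06)
E
```

```text
tcp [0.5589 0.0174 0.0629] yaw -16.8 w 0.0499 f [ 2.2 -0.3  2.9] t 45.2
row 142.6 [76 77 78] [132 127 136] [(0.02, -1.9), (0.05, -4.1), (0.06, -4.8)]
row 146.1 [134 159 171] [54 97 62] [(0.02, 0.0), (0.05, -2.4), (0.06, -3.2)]
row 149.7 [83 54 44] [159 161  81] [(0.02, 2.0), (0.05, -0.7), (0.06, -1.6)]
row 152.6 [ 95 130 108] [191 190  69] [(0.02, 3.7), (0.05, 0.7), (0.06, -0.3)]
  col 193 across -42.7 [156 155 161] [165 171 175]
  col 196 across -41.3 [137 138 143] [215 220 226]
  col 211 across -34.2 [199 205 211] [74 75 76]
  col 230 across -25.2 [75 78 79] [187 187  66]
  col 335 across 24.5 [198 197  70] [75 77 77]
  col 354 across 33.6 [79 81 82] [217 223 228]
  col 366 across 39.2 [217 223 228] [133 133 138]
  col 369 across 40.7 [173 179 184] [154 154 160]
```

Request:
drive_tool(linear=[[0,0,0],[0,0,0],[0,0,0],[0,0,0.3],[0,0,0.7]], turn=[[0,0,0],[0,0,0],[0,0,0],[0,0,0],[0,0,0]], fingers=[-0.28,-0.28,-0.28,-0.28,-0.28])

```text
time_s: 45.67
position: [0.5546, 0.0178, 0.0993]
tcp_rot: [-0.457, -3.097, 0.0]
ft_force: [-0.3, -0.1, 0.2]
grip_width: 0.0603
gripper_force: 0.0
```

Request:
drive_tool(linear=[[0,0,0.9],[0,0,0.9],[0,0,0.4],[-0.47,0.78,0],[-0.47,0.78,0]], turn=[[0,0,0],[0,0,0],[0,0,0],[0,0,0.5],[0,0,0.5]], fingers=[-1,-1,-1,-1,-1])

```text
time_s: 46.08
position: [0.5229, 0.0793, 0.194]
tcp_rot: [0.272, 3.124, 0.001]
ft_force: [-0.8, 0.1, -0.7]
grip_width: 0.0898
gripper_force: 0.0
```

Request:
drive_tool(linear=[[-0.47,0.78,0],[-0.47,0.78,0],[-0.47,0.78,0],[-0.47,0.78,0],[0,0,0]], turn=[[0,0,0.5],[0,0,0.5],[0,0,0.5],[0,0,0],[0,0,0]], fingers=[-1,-1,-1,-1,-1])

```text
time_s: 46.5
position: [0.4423, 0.209, 0.1914]
tcp_rot: [0.02, -3.139, -0.004]
ft_force: [0.9, -0.3, 0.3]
grip_width: 0.094
gripper_force: 0.0
```

Request:
drive_tool(linear=[[0,0,0],[0,0,0],[0,0,0],[0,0,0],[0,0,0]], turn=[[0,0,0],[0,0,0],[0,0,0],[0,0,0],[0,0,0]], fingers=[-1,-1,-1,-1,-1])

```text
time_s: 46.92
position: [0.4467, 0.2035, 0.1908]
tcp_rot: [0.007, -3.141, 0.0]
ft_force: [0.3, -0.7, 0.2]
grip_width: 0.0943
gripper_force: 0.0
```

```bash
python3 - <<'E'
from h import *
look("cover",.014,"cover")
E
```

```text
tcp [0.4465 0.2039 0.1907] yaw 0.31 t 47.0667
(0.97, [445.1, 205.0], [110, 51], 0.5, [277.0, 178.0]) move units [-0.034  0.027] turn 0.028
[(0.64, array([0.4451, 0.2053, 0.0091]))]
```

View pics/cover.png

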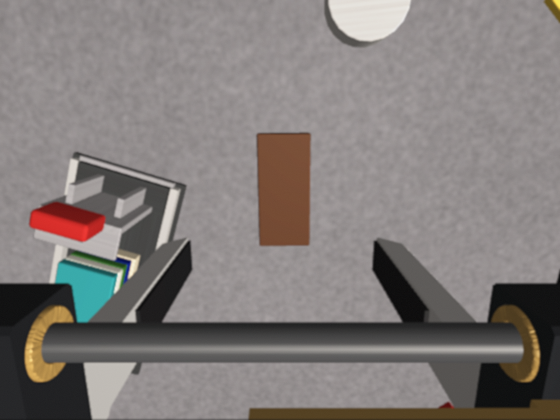

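The cover is at (284,190), undisturbed and clear on both sides. The stack at the left shows turquoise on top and looks tidy.

Request:
drive_tool(linear=[[0,0.02,-0.9],[0,0,-0.9],[0,0,-0.9],[0,0,-0.9],[0,0,-0.5]], turn=[[0,0,0.03],[0,0,0],[0,0,0],[0,0,0],[0,0,0]], fingers=[-1,-1,-1,-1,-1])

```text
time_s: 47.63
position: [0.4432, 0.2046, 0.0231]
tcp_rot: [0.016, -3.136, 0.002]
ft_force: [-0.7, -0.8, -0.4]
grip_width: 0.0943
gripper_force: 0.0
```

Request:
drive_tool(linear=[[0,0,0],[0,0,0],[0,0,0],[0,0,0],[0,0,0]], turn=[[0,0,0],[0,0,0],[0,0,0],[0,0,0],[0,0,0]], fingers=[-1,-1,-1,-1,-1])

```text
time_s: 48.05
position: [0.4481, 0.2059, 0.0289]
tcp_rot: [-0.016, 3.137, 0.002]
ft_force: [-0.3, -0.1, 0.7]
grip_width: 0.094
gripper_force: 0.0
```

Request:
drive_tool(linear=[[0,0,-0.3],[0,0,0],[0,0,0],[0,0,0],[0,0,0]], turn=[[0,0,0],[0,0,0],[0,0,0],[0,0,0],[0,0,0]], fingers=[-1,-1,-1,-1,-1])

```text
time_s: 48.47
position: [0.4467, 0.2055, 0.0156]
tcp_rot: [-0.016, 3.14, 0.001]
ft_force: [-0.6, 0.3, -0.7]
grip_width: 0.0941
gripper_force: 0.0
```

Request:
drive_tool(linear=[[0,0,-0.03],[0,0,0],[0,0,0],[0,0,0],[0,0,0]], turn=[[0,0,0],[0,0,0],[0,0,0],[0,0,0],[0,0,0]], fingers=[1,1,1,1,1])

```text
time_s: 48.88
position: [0.4461, 0.2054, 0.0136]
tcp_rot: [0.016, -3.142, -0.0]
ft_force: [0.4, -0.2, -0.1]
grip_width: 0.0638
gripper_force: 0.0
```

Request:
drive_tool(linear=[[0,0,0],[0,0,0],[0,0,0],[0,0,0],[0,0,0]], turn=[[0,0,0],[0,0,0],[0,0,0],[0,0,0],[0,0,0]], fingers=[1,1,1,1,1])

```text
time_s: 49.3
position: [0.4461, 0.2054, 0.0136]
tcp_rot: [0.016, -3.141, -0.0]
ft_force: [-0.0, -0.6, -0.3]
grip_width: 0.0498
gripper_force: 30.0
```

Request:
drive_tool(linear=[[0,0,0.3],[0,0,0.8],[0,0,0.9],[0,0,0.9],[0,0,0.6]], turn=[[0,0,0],[0,0,0],[0,0,0],[0,0,0],[0,0,0]], fingers=[1,1,1,1,1])

```text
time_s: 49.72
position: [0.447, 0.2056, 0.1565]
tcp_rot: [-0.016, 3.139, 0.001]
ft_force: [1.1, 0.6, -2.2]
grip_width: 0.0492
gripper_force: 30.0
```

Request:
drive_tool(linear=[[0.47,-0.78,0],[0.47,-0.78,0],[0.47,-0.78,0],[0.47,-0.78,0],[0.47,-0.78,0]], turn=[[0,0,-0.5],[0,0,-0.5],[0,0,-0.5],[0,0,-0.5],[0,0,-0.54]], fingers=[1,1,1,1,1])

```text
time_s: 50.13
position: [0.5401, 0.0479, 0.1531]
tcp_rot: [-0.465, -3.106, 0.0]
ft_force: [0.3, 0.7, -2.1]
grip_width: 0.0495
gripper_force: 30.0
```

Request:
drive_tool(linear=[[0.47,-0.78,0],[0,0,0],[0,0,0],[0,0,0],[0,0,0]], turn=[[0,0,0],[0,0,0],[0,0,0],[0,0,0],[0,0,0]], fingers=[1,1,1,1,1])

```text
time_s: 50.55
position: [0.5577, 0.0192, 0.1529]
tcp_rot: [-0.459, -3.106, -0.0]
ft_force: [-1.1, 0.1, -1.8]
grip_width: 0.0493
gripper_force: 30.0
```

Request:
drive_tool(linear=[[0,0,0],[0,0,0],[0,0,0],[0,0,0],[0,0,0]], turn=[[0,0,0],[0,0,0],[0,0,0],[0,0,0],[0,0,0]], fingers=[1,1,1,1,1])

```text
time_s: 50.97
position: [0.5588, 0.0186, 0.1537]
tcp_rot: [0.46, 3.108, -0.0]
ft_force: [-1.5, -0.2, -2.6]
grip_width: 0.0498
gripper_force: 30.0
```

```bash
python3 - <<'E'
from h import *
a=edges(lambda z:[.02,.06,z+.0003],tag="cover_h")
E
```

```text
tcp [0.5589 0.0183 0.1537] yaw -16.85 w 0.0497 f [ 0.6 -0.1 -1.3] t 51.0667
row 134.2 [81 83 83] [150 153 160] [(0.02, -2.3), (0.06, -4.3), (np.float64(0.154), -9.0)]
row 137.3 [103 115 122] [113 124  86] [(0.02, 0.1), (0.06, -2.2), (np.float64(0.154), -7.6)]
row 141.0 [97 98 82] [195 195  70] [(0.02, 3.0), (0.06, 0.3), (np.float64(0.154), -6.0)]
row 149.8 [197 196  70] [ 45  67 105] [(0.02, 10.1), (0.06, 6.5), (np.float64(0.154), -2.1)]
row 153.1 [103 107  59] [ 60  86 132] [(0.02, 12.7), (0.06, 8.7), (np.float64(0.154), -0.6)]
```

Request:
drive_tool(linear=[[0.005,-0.028,-0.6],[0,0,-0.75],[0,0,-0.44],[0,0,0],[0,0,0]], turn=[[0,0,0],[0,0,0],[0,0,0],[0,0,0],[0,0,0]], fingers=[1,1,1,1,1])

```text
time_s: 51.53
position: [0.5581, 0.0171, 0.0811]
tcp_rot: [-0.461, -3.105, 0.0]
ft_force: [-0.0, 0.4, -1.8]
grip_width: 0.0494
gripper_force: 30.0
```

Request:
drive_tool(linear=[[0,0,0],[0,0,0],[0,0,0],[0,0,0],[0,0,0]], turn=[[0,0,0],[0,0,0],[0,0,0],[0,0,0],[0,0,0]], fingers=[1,1,1,1,1])

```text
time_s: 51.95
position: [0.5598, 0.017, 0.083]
tcp_rot: [0.46, 3.106, 0.0]
ft_force: [0.3, 0.9, -1.7]
grip_width: 0.0497
gripper_force: 30.0
```

```bash
python3 - <<'E'
from h import *
a=edges(lambda z:[.02,.06,z-.014,z+.0003],tag="cover_l"); sides(a,200,.082)
E
```

```text
tcp [0.5591 0.017  0.0821] yaw -16.87 w 0.0498 f [ 0.3  0.  -1.4] t 52.2
row 139.8 [84 85 85] [147 138 147] [(0.02, -2.0), (0.06, -4.6), (np.float64(0.068), -5.1), (np.float64(0.082), -6.0)]
row 143.1 [129 152 164] [ 79 127  90] [(0.02, -0.0), (0.06, -2.9), (np.float64(0.068), -3.5), (np.float64(0.082), -4.6)]
row 145.9 [147 138 147] [94 97 58] [(0.02, 1.7), (0.06, -1.5), (np.float64(0.068), -2.2), (np.float64(0.082), -3.3)]
row 149.0 [ 79 127  90] [37 54 86] [(0.02, 3.6), (0.06, 0.0), (np.float64(0.068), -0.7), (np.float64(0.082), -1.9)]
row 152.9 [59 66 53] [ 63  90 137] [(0.02, 6.0), (0.06, 2.0), (np.float64(0.068), 1.2), (np.float64(0.082), -0.2)]
  col 200 across -39.0 [169 168 174] [151 157 160]
  col 203 across -37.6 [159 159 165] [230 233 236]
  col 217 across -31.1 [220 227 230] [82 84 84]
  col 231 across -24.6 [69 74 77] [ 62  88 135]
  col 335 across 23.9 [ 65  93 143] [85 86 86]
  col 348 across 29.9 [86 87 88] [231 235 237]
  col 360 across 35.5 [231 234 237] [155 155 161]
  col 363 across 36.9 [160 165 169] [162 163 169]
```

Request:
drive_tool(linear=[[0,0,-0.15],[0,0,-0.06],[0,0,0],[0,0,0],[0,0,-0.02]], turn=[[0,0,0],[0,0,0],[0,0,0],[0,0,0],[0,0,0]], fingers=[1,1,1,1,1])

```text
time_s: 52.67
position: [0.559, 0.017, 0.0735]
tcp_rot: [-0.461, -3.107, 0.0]
ft_force: [-3.0, -0.0, 9.1]
grip_width: 0.0499
gripper_force: 30.0
```

Request:
drive_tool(linear=[[0,0,0],[0,0,0],[0,0,0],[0,0,0],[0,0,0]], turn=[[0,0,0],[0,0,0],[0,0,0],[0,0,0],[0,0,0]], fingers=[1,1,1,1,1])

```text
time_s: 53.08
position: [0.559, 0.017, 0.0735]
tcp_rot: [-0.461, -3.107, 0.0]
ft_force: [-2.9, 0.5, 5.1]
grip_width: 0.0495
gripper_force: 30.0
```

```bash
python3 - <<'E'
from h import *
a=edges(lambda z:[.02,.06,.074],tag="cover_p"); sides(a,200,.074)
b=cams.capture("scene"); cv2.imwrite("pics/cover_pc.png",np.hstack([cv2.resize(a[120:260,190:380],(475,350)),cv2.resize(b[190:265,245:315],(325,350))]))
E
```

```text
tcp [0.559  0.017  0.0735] yaw -16.86 w 0.0498 f [-2.9  0.2  5.8] t 53.1833
row 140.9 [84 86 86] [162 163 173] [(0.02, -1.9), (0.06, -4.6), (0.074, -5.6)]
row 144.4 [129 152 164] [ 69 112  79] [(0.02, 0.1), (0.06, -3.0), (0.074, -4.0)]
row 147.1 [162 163 173] [76 85 84] [(0.02, 1.7), (0.06, -1.7), (0.074, -2.8)]
row 149.9 [ 69 112  79] [ 49  70 109] [(0.02, 3.4), (0.06, -0.3), (0.074, -1.6)]
row 153.1 [76 85 84] [ 64  90 138] [(0.02, 5.2), (0.06, 1.2), (0.074, -0.1)]
  col 197 across -40.3 [171 171 177] [149 154 157]
  col 200 across -38.9 [161 162 168] [230 234 237]
  col 215 across -32.0 [216 223 227] [83 85 85]
  col 231 across -24.5 [71 74 78] [ 62  89 136]
  col 335 across 23.8 [ 65  94 143] [84 85 85]
  col 351 across 31.2 [87 89 90] [232 235 238]
  col 363 across 36.8 [232 235 238] [156 157 163]
  col 366 across 38.2 [164 170 174] [166 166 172]
```

View pics/cover_pc.png

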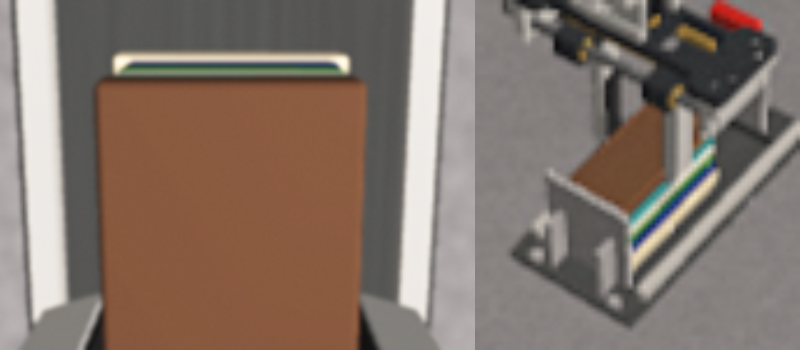

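The picture shows the cover resting squarely on the pile. The layers' ends line up and the pile stands clear of the end plate. I release, lift and go to the gate grip.

Request:
drive_tool(linear=[[0,0,0],[0,0,0],[0,0,0],[0,0,0.3],[0,0,0.9]], turn=[[0,0,0],[0,0,0],[0,0,0],[0,0,0],[0,0,0]], fingers=[-0.28,-0.28,-0.28,-0.28,-0.28])

```text
time_s: 53.7
position: [0.5541, 0.0176, 0.116]
tcp_rot: [-0.459, -3.095, 0.0]
ft_force: [-0.7, -0.0, -0.7]
grip_width: 0.0599
gripper_force: 0.0
```

Request:
drive_tool(linear=[[0,0,0.9],[0,0,0.4],[-0.9,0.27,0],[-0.9,0.27,0],[-0.9,0.27,0]], turn=[[0,0,0],[0,0,0],[0,0,0],[0,0,0],[0,0,0]], fingers=[-1,-1,-1,-1,-1])

```text
time_s: 54.12
position: [0.4507, 0.0495, 0.174]
tcp_rot: [0.462, 3.106, 0.0]
ft_force: [0.1, 0.7, 1.2]
grip_width: 0.0898
gripper_force: 0.0
```

Request:
drive_tool(linear=[[0,0,0],[0,0,0],[0,0,0],[0,0,0],[0,0,0]], turn=[[0,0,0],[0,0,0],[0,0,0],[0,0,0],[0,0,0]], fingers=[-1,-1,-1,-1,-1])

```text
time_s: 54.53
position: [0.4529, 0.049, 0.1736]
tcp_rot: [0.461, 3.106, 0.0]
ft_force: [0.3, 1.1, 0.9]
grip_width: 0.094
gripper_force: 0.0
```

```bash
python3 - <<'E'
from h import *
s=still(); print(s["position"],s["tcp_rot"]); cams.capture("wrist"); cams.capture("scene")
for c in ("wrist","scene"): print([(round(r["score"],2),np.round(r["centre"],4)) for r in cams.landmark_of("gate_grip",c)[:1]])
E
```

```text
[0.45118864 0.04937519 0.17267813] [-4.60884981e-01 -3.10726938e+00  6.97227085e-05]
[(0.65, array([0.4531, 0.0519, 0.1003]))]
[(0.82, array([0.4493, 0.0478, 0.1014]))]
```

Request:
drive_tool(linear=[[-0.05,0.02,-0.6],[0,0,-0.6],[0,0,-0.44],[0,0,0],[0,0,0]], turn=[[0,0,0],[0,0,0],[0,0,0],[0,0,0],[0,0,0]], fingers=[-1,-1,-1,-1,-1], newtons=25)

```text
time_s: 55.55
position: [0.4482, 0.0503, 0.1066]
tcp_rot: [-0.46, -3.105, 0.0]
ft_force: [-1.2, -0.3, 1.0]
grip_width: 0.0939
gripper_force: 0.0
```

Request:
drive_tool(linear=[[0,0,0],[0,0,0],[0,0,0],[0,0,0],[0,0,0]], turn=[[0,0,0],[0,0,0],[0,0,0],[0,0,0],[0,0,0]], fingers=[1,1,1,1,1])

```text
time_s: 55.97
position: [0.4497, 0.0502, 0.108]
tcp_rot: [0.46, 3.106, 0.0]
ft_force: [-0.1, 0.6, -0.1]
grip_width: 0.064
gripper_force: 0.0
```

Request:
drive_tool(linear=[[0,0,0],[0,0,0],[0,0,0],[0,0,0],[0,0,0]], turn=[[0,0,0],[0,0,0],[0,0,0],[0,0,0],[0,0,0]], fingers=[1,1,1,1,1])

```text
time_s: 56.38
position: [0.4491, 0.0504, 0.1072]
tcp_rot: [0.461, 3.108, 0.001]
ft_force: [1.0, 0.2, 0.2]
grip_width: 0.0394
gripper_force: 25.0
```

Request:
drive_tool(linear=[[0.25,-0.075,0],[0.25,-0.075,0],[0.25,-0.075,0],[0.2,-0.06,0],[0.15,-0.045,0]], turn=[[0,0,0],[0,0,0],[0,0,0],[0,0,0],[0,0,0]], fingers=[1,1,1,1,1])

```text
time_s: 56.8
position: [0.4943, 0.0367, 0.1072]
tcp_rot: [-0.461, -3.108, -0.0]
ft_force: [-2.8, 0.4, 4.2]
grip_width: 0.0397
gripper_force: 25.0
```

Request:
drive_tool(linear=[[0.08,-0.024,0],[0,0,0],[0,0,0],[0,0,0],[0,0,0]], turn=[[0,0,0],[0,0,0],[0,0,0],[0,0,0],[0,0,0]], fingers=[1,1,1,1,1])

```text
time_s: 57.22
position: [0.497, 0.0358, 0.1073]
tcp_rot: [0.46, 3.106, -0.0]
ft_force: [0.8, 0.5, 0.9]
grip_width: 0.0394
gripper_force: 25.0
```

Request:
drive_tool(linear=[[0.04,-0.012,0],[0,0,0],[0,0,0]], turn=[[0,0,0],[0,0,0],[0,0,0]], fingers=[1,1,1])

```text
time_s: 57.47
position: [0.497, 0.0358, 0.1072]
tcp_rot: [-0.46, -3.106, -0.0]
ft_force: [-3.1, 1.3, 5.3]
grip_width: 0.0399
gripper_force: 25.0
```

Request:
drive_tool(linear=[[0.04,-0.012,0],[0,0,0],[0,0,0]], turn=[[0,0,0],[0,0,0],[0,0,0]], fingers=[1,1,1])

```text
time_s: 57.72
position: [0.4971, 0.0358, 0.1072]
tcp_rot: [-0.46, -3.102, -0.001]
ft_force: [-8.3, 2.4, 9.7]
grip_width: 0.0396
gripper_force: 25.0
```

Request:
drive_tool(linear=[[0,0,0],[0,0,0],[0,0,0],[0,0,0],[0,0,0]], turn=[[0,0,0],[0,0,0],[0,0,0],[0,0,0],[0,0,0]], fingers=[-1,-1,-1,-1,-1])

```text
time_s: 58.13
position: [0.4998, 0.035, 0.1071]
tcp_rot: [0.461, 3.107, -0.0]
ft_force: [-0.4, -0.1, 0.2]
grip_width: 0.0693
gripper_force: 0.0
```

Request:
drive_tool(linear=[[0,0,0.5],[0,0,0.9],[0,0,0.9],[0,0,0.9],[-0.9,0.27,0.4]], turn=[[0,0,0],[0,0,0],[0,0,0],[0,0,0],[0,0,0]], fingers=[-1,-1,-1,-1,-1])

```text
time_s: 58.55
position: [0.4701, 0.0441, 0.257]
tcp_rot: [0.462, 3.095, -0.0]
ft_force: [-0.1, 0.2, 1.0]
grip_width: 0.0937
gripper_force: 0.0
```

Request:
drive_tool(linear=[[-0.5,0.15,0],[0,0,0],[0,0,0],[0,0,0],[0,0,0]], turn=[[0,0,0],[0,0,0],[0,0,0],[0,0,0],[0,0,0]], fingers=[-1,-1,-1,-1,-1])

```text
time_s: 58.97
position: [0.444, 0.0516, 0.2505]
tcp_rot: [-0.461, -3.107, 0.0]
ft_force: [0.1, -0.4, 0.2]
grip_width: 0.0937
gripper_force: 0.0
```

```bash
python3 - <<'E'
from h import *
s=still(); print(s["position"]); a=cams.capture("wrist"); b=cams.capture("scene"); t=cams.capture("top")
print([(c,round(r["score"],2),np.round(r["centre"],4)) for c in("wrist","scene") for r in cams.landmark_of("gate_grip",c)[:1]])
print("slab",[(c,round(r["score"],2),np.round(r["centre"],4)) for c in("top","scene") for r in cams.landmark_of("slab",c)[:1]])
cv2.imwrite("pics/end.png",np.hstack([cv2.resize(a[150:330,180:360],(400,400)),cv2.resize(b[190:265,165:325],(400,188)) if 0 else np.vstack([cv2.resize(b[180:280,170:330],(400,250)),np.zeros((150,400,3),np.uint8)])]))
E
```

```text
[0.44389536 0.05161484 0.25041263]
[('wrist', 0.79, array([0.5012, 0.0357, 0.1011])), ('scene', 0.74, array([ 0.2821,  0.276 , -0.0003]))]
slab [('top', 0.57, array([ 0.6194, -0.2453,  0.0406])), ('scene', 0.97, array([ 0.6161, -0.2496,  0.0398]))]
```

View pics/end.png

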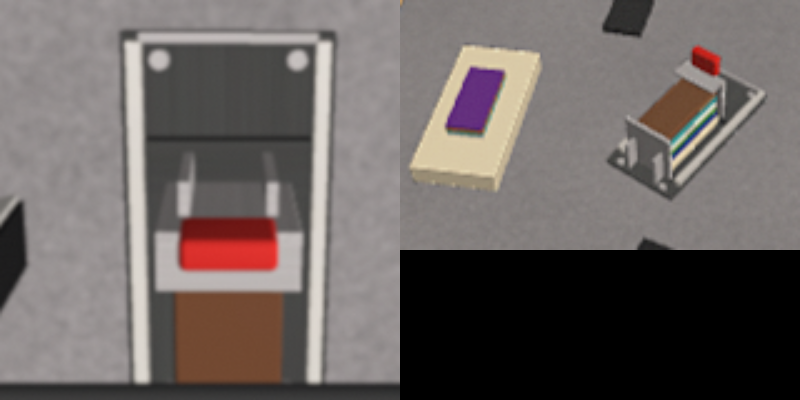

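Left: the gate is home over the stack. Right: the slab lies in the middle of the brick and the pile stands neat between gate and end plate. I'm handing it in.

```bash
python3 -c "
from bench import env; print(env.finish_job())"
```

```text
the job is handed in; nothing more can be done
None
```

The job is handed in: the slab lies flat in the middle of the firebrick, the blue, green, white and turquoise strips are stacked on the floor batt with the brown cover on top (edges within about 1 mm by camera), and the gate is pushed home to its stop; no verdict came back.

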